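Reset the hotplate's safety limit with a flat screwdriver

ROBOT

A 6-joint arm with a two-finger parallel gripper is mounted at the origin on the work surface. World frame = base frame: x ahead of the robot, y to its left, z up, the work surface at z = 0. Lengths are in m, angles in rad, forces in N, time in s.
With the tool pointing down it reaches from about 0.425 to 0.95 m from the base axis. Payload 3.5 kg.
Tool frame: the origin (TCP) lies on the centre line of the jaws, within the pads' length; the fingertips stand 25 mm ahead of it and the grasp point (between the pads) lies 6 mm ahead of it; y points along the fingers, z is the direction in which the jaws open and shut, and the axes are right-handed (so a half turn about y gives the same grasp; the last joint's range is limited). The gripper opens to 85 mm and grips with 20 to 120 N. Pads are 22 mm wide; open, the fingers measure 114 mm over their backs; the gripper's body (76 mm by 85 mm) begins 54 mm behind the grasp point. The pads swing forward as they close: fully open they stand 13 mm farther back than shut.
Start: joints at [1.129, 0.286, 1.577, -0, 1.279, -0.15], TCP at [0.194, 0.646, 0.256] pointing down, gripper open.
Joint ranges: [-2.77, 2.77], [-0.9, 2.22], [0.21, 2.48], [-1.53, 4.67], [0.24, 2.81], [-2.84, 2.84]. Speed limits (rad/s): [2.79, 2.79, 3.14, 3.14, 3.14, 3.14].

INTERFACE

Orientations are given as a unit quaternion [x, y, z, w].
In Python, from plant import ctrl gives the robot as it stands.
- The arm moves only by the tool arm_command, never from a script. Its argument "steps" is a list of rows, each an object with "hand": the opening, from 0 (shut) to 1 (fully open); "travel": the shift along the tool's x, y, z in units of 0.3 m (1.0 is 0.3 m), a list of three; "rotation": the turn, a rotation vector about the tool's x, y, z in units of 30 degrees (1.0 is 30 degrees), a list of three. A call has 1 to 20 rows; each row shifts and turns the pose as measured when the row begins, along the tool's axes as they then stand; what a row does not reach is not made up. A row lasts 1/8 s, in which the tool goes at most 62.5 mm and 10.7 degrees, less where a joint would pass 70% of its speed; a pose out of reach is approached as far as the arm can. A call with a number of a shift or a turn outside -1 to 1 is refused whole. A call with a gripper value outside its range is refused whole. The fingers move at their own pace and stop on an object; "grip_force" is the grip in N (left out, the last holds). Time passes only in rows, so rows that do not move let the fingers close. It gives the time, the measured TCP pose, the force and the opening at its end, in the units of the state.
- ctrl.get_state(): the state, without advancing time (a new reading comes with each control period).
- ctrl.read_camera(name): name is "side" or "top"; returns (picture, depth): 480x640x3 uint8, blue, green, red; 480x640 float32, m along the optical axis (not along the pixel's ray), 0 where there is no reading.
- ctrl.camera_params(name): a dict with "fx", "fy", "cx", "cy" (pixels), "extrinsics" (4x4, takes a point from camera to world coordinates). Camera axes: x right, y down, z forward; pixel columns grow to the right and rows downward; lengths in m; the calibration is good to about 2 mm. A picture is of the moment at which its call begins. camera_params takes no time and is no camera call.
- ctrl.sign_off(): hands the job in, once; it reports no verdict.
Trained networks look in the newest picture that a camera, given by its name, has taken for a name from the list of things; names that differ only in an ending like _2 or _b are one class to them, and where a whole thing is asked for, a point or a joint stands for the part that bears it (a point fixed in the world has none). Each returns a list of dicts, best first, with "score" (0 to 1); they miss things now and then, are a little off and sometimes report something else, mostly with a low value. They report only what shows in the picture. A call takes as long as a camera call. They do not tell look-alikes from the thing itself.
- ctrl.masks_of(camera, thing): "region" (480x640 bool, what is visible of it) and "at" ([column, row] in pixels, amid what is visible of it).
The state is a dict: "time": time; "qpos": joint angles; "dq": joint speeds; "joint_efforts": joint torques, N m; "eef_pos": TCP position; "tcp_rot": TCP orientation; "contact_force": force on the tool from outside, world axes, zero at the start; "wrist_torque": the same for the moment, N m; "opening": opening from 0.0 (shut) to 1.0 (fully open).
Only numpy, scipy, OpenCV 4.12 (cv2) and the standard library are available. Lean on these libraries where they do the work, as an engineer would, in place of code of your own. Each camera call takes 0.05 s, during which the arm holds its last target.

TASK

The hotplate's over-temperature limit is set too low for the next run. Take the flat-bladed screwdriver from the white rack, feel lightly for the slot of the recessed limit adjuster between the hotplate's two knobs until the blade drops in, and with it turn the adjuster clockwise until its pointer stands on the long tick of its scale. Then stand the screwdriver upright in a hole of the rack again; do not press hard on the adjuster or the hotplate, and leave the two knobs, the dish on the plate and the other things as they are.

Things in the scene. Friction and masses are not known exactly. Their poses are not given: they have to be found in the camera images.
- driver_handle (a point): Centre of the flat screwdriver's handle: black, 83 mm tall, of flattened section 30 by 22 mm (the other two drivers' handles are round). z points up from blade to handle, x along the blade's width and the handle's 30 mm, y along the handle's 22 mm. It stands blade down in one of the rack's holes. The handle ends 41.5 mm above and below this point; the blade's end lies 103.5 mm below.
- driver_tip (a point): Middle of the end edge of the flat screwdriver's blade, axes as for driver_handle. The blade is 12 mm wide (x), 2 mm thick (y) and 14 mm long, on a round steel shaft 8 mm thick. Screwdriver: 145 mm long, about 110 g.
- hotplate: Fixed hotplate stirrer, ivory, 270 mm deep, 180 mm wide. Origin on the bench under the adjuster's axis, x towards the white round plate at its rear (centre at x 135 mm, top 104 mm up). The dark level control deck reaches 55 mm before and behind the origin and 90 mm to either side, its top 78 mm up. A support rod, 340 mm tall, stands at (198, -72) mm.
- slot (a point): Middle of the slot's floor, on the adjuster's upright axis, 66.5 mm above the bench. x lies along the slot towards the pointer and turns with the adjuster; z up. The adjuster is a steel disc in a round well 20 mm across in the deck, its face 6.5 mm below the deck. The slot crosses the whole disc, 5 mm deep, 3.8 mm wide, its lips bevelled to 6.2 mm. A thin ring with a pointer nub turns with it on the deck.
- adjuster (a joint): Angle of the adjuster in rad, growing clockwise seen from above; 0 when the pointer stands on the scale's one long tick (towards the plate, hotplate's +x). Short ticks every 0.35 rad. It starts 0.7 to 1.3 rad below zero, turns stiffly (0.04 N m), stays where left, and has end stops at -2.44 and 1.05. The blade has about 0.15 rad of play in the slot either way.
- heat_mark (a point): End of the white line on top of the left knob (hotplate's +y), 96 mm above the bench, 12.5 mm from the knob's axis. Both knobs are black, 34 mm across, 18 mm tall, with axes at (-12, 57) and (-12, -57) mm from the hotplate's origin, and turn easily. To be left alone.
- stir_mark (a point): The same point of the right knob (hotplate's -y). To be left alone.
- rack: Fixed white driver rack: a level plate 60 mm (x) by 200 mm (y), 10 mm thick, its top 70 mm above the bench, on two end panels, open in front and behind. Origin on the bench under its centre. Three holes 17 mm across, 62 mm apart along y. A driver's shaft goes through a hole and its handle rests on the plate; the screwdriver's blade then ends 8 mm above the bench.
- rack_hole0 (a point): Centre of the rack's hole at its -y end, on the plate's top, 70 mm above the bench.
- rack_hole1 (a point): Centre of the rack's middle hole, on the plate's top.
- rack_hole2 (a point): Centre of the rack's hole at its +y end, on the plate's top.
- cross_driver: Cross-point screwdriver with a round black handle 25 mm thick, 145 mm long, standing in a hole of the rack; origin at its lower end. To be left alone.
- nut_driver: Nut driver with a round black handle 25 mm thick with a grey band, 145 mm long, in a hole of the rack; origin at its lower end. To be left alone.
- dish: Glass dish, 96 mm across, 48 mm tall, on the hotplate's round plate; origin under its centre.
- jar: Amber jar, 48 mm across, 75 mm tall, behind the rack; origin under its centre.
- beaker: Glass beaker, 76 mm across, 95 mm tall, further behind the rack; origin under its centre.
- petri: Stack of three clear petri dishes, 90 mm across, 45 mm tall, in front of the rack; origin under its centre.
- wash_bottle: White wash bottle with a blue cap, 68 mm across, 185 mm tall, at the left of the bench; origin under its centre.
- spatula: Steel scoop, 180 mm long, lying on the bench between rack and hotplate; origin at its middle. To be left alone.
Not all that is in view belongs to the job. Leave any blue or yellow look-alike of the part that bears driver_handle alone.

How it is judged:
By the outcome, as a careful person would: the job done as asked, in the order asked, and still so for the second after the job is handed in, with the robot touching nothing.
It also fails if it takes over 51 s, if anything falls off the work surface, if the arm or the gripper's body presses on something with over 40 N, if the wrist force passes 120 N, or if a joint passes its speed limit or range.

## Working session

There is one attempt and no reset: what is moved stays moved. The work goes in short steps, Python scripts to look and compute and a tool call to move; the robot and the scene stay as the last step left them, time stands still between calls to the robot, and variables do not carry over. Pictures are saved under pics/ and viewed, and the job is handed in when it is done.

Besides the shell and the picture viewer there is one more tool, called after ">>>" as a command line: name --argument value ..., lists and objects as JSON in quotes. arm_command: Moves the arm, as the interface text tells. Shifts and turns lie within -1 to 1; 1 stands for 0.3 m of shift or 30 degrees of turn. Its arguments: {"type":"object","properties":{"steps":{"type":"array","items":{"type":"object","properties":{"hand":{"type":"number"},"travel":{"type":"array","items":{"type":"number","minimum":-1,"maximum":1}},"rotation":{"type":"array","items":{"type":"number","minimum":-1,"maximum":1}}}}},"grip_force":{"type":"number"}},"required":["steps"]}

```bash
ls; mkdir -p pics
cat > h.py <<'E'
import numpy as np, cv2
from plant import ctrl
from scipy.spatial.transform import Rotation as R
def snap(n,f):
    p,d=ctrl.read_camera(n); cv2.imwrite('pics/'+f+'.png',p); np.savez('pics/'+f+'.npz',p=p,d=d); return p,d
def P(n):
    c=ctrl.camera_params(n); return c,np.array(c['extrinsics'])
def w(n,u,v,z):  # depth z -> world
    c,E=P(n); return (E@np.array([(u-c['cx'])/c['fx']*z,(v-c['cy'])/c['fy']*z,z,1]))[:3]
def wz(n,u,v,h): # ray at height h
    c,E=P(n); d=E[:3,:3]@np.array([(u-c['cx'])/c['fx'],(v-c['cy'])/c['fy'],1]); o=E[:3,3]
    return o+d*(h-o[2])/d[2]
def px(n,p):
    c,E=P(n); q=np.linalg.inv(E)@np.append(p,1); return np.array([c['fx']*q[0]/q[2]+c['cx'],c['fy']*q[1]/q[2]+c['cy']])
def st():
    s=ctrl.get_state(); print({k:np.round(v,4).tolist() for k,v in s.items()}); return s
E
python3 - <<'E'
from h import *
s=st(); print(R.from_quat(s['tcp_rot']).as_matrix().round(3))
for n in ('top','side'):
    snap(n,n+'0'); c,E=P(n); print(n,c['fx'],c['cx'],c['cy'],E.round(3).tolist())
E
```

```text
pics
{'time': 0.0, 'qpos': [1.129, 0.2872, 1.5782, -0.0, 1.2786, -0.15], 'dq': [0.0002, 0.0014, -0.0005, 0.0003, -0.0009, 0.0015], 'joint_efforts': [0.0005, -40.5966, -29.2635, -0.0001, 0.0058, 0.0], 'eef_pos': [0.1939, 0.6459, 0.2549], 'tcp_rot': [0.7004, -0.103, 0.1026, -0.6988], 'contact_force': [-0.2681, 0.0787, 0.8037], 'wrist_torque': [0.0294, 0.0187, -0.0477], 'opening': 1.0019}
[[ 0.958 -0.001  0.288]
 [-0.288 -0.002  0.958]
 [-0.    -1.    -0.002]]
top 521.3015752575101 332.0189458122323 241.5464368463351 [[-0.0, -0.98, 0.199, 0.314], [-1.0, 0.0, 0.001, 0.073], [-0.001, -0.199, -0.98, 1.264], [0.0, 0.0, 0.0, 1.0]]
side 459.4450076782752 321.5008890407389 246.67162447870953 [[0.958, -0.15, 0.246, 0.27], [-0.288, -0.493, 0.821, -0.792], [-0.001, -0.857, -0.515, 0.622], [0.0, 0.0, 0.0, 1.0]]
```

View pics/top0.png

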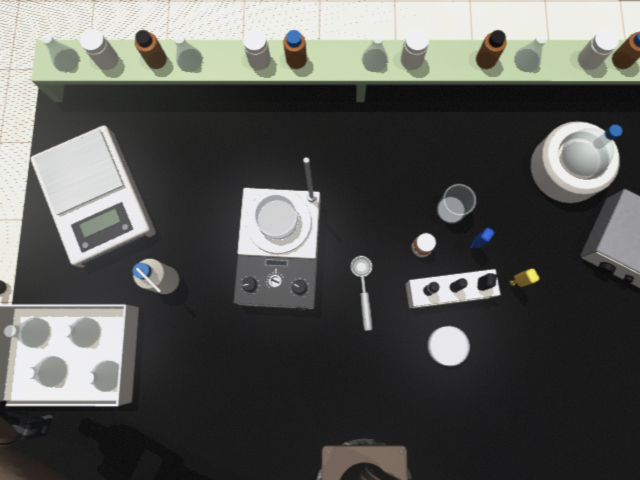

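View pics/side0.png

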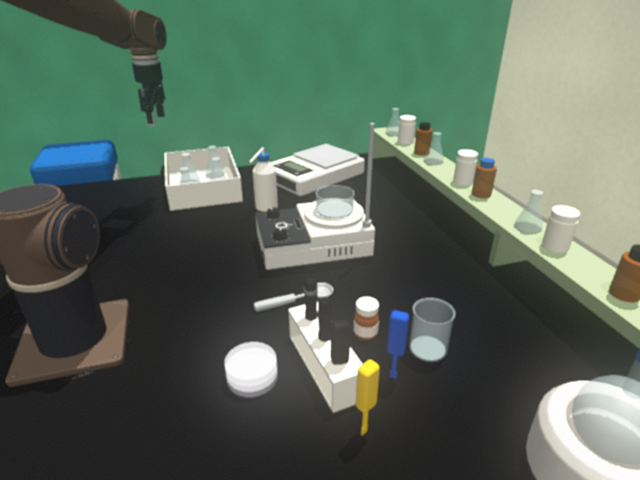

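The top view shows three black handles in the rack, at (432,288), (459,285) and (487,281). The blue look-alike is at (483,239) and the yellow one at (525,278). The adjuster is at (275,282). Next, close crops.

Run:
```python
from h import *
a=np.load('pics/top0.npz')['p']; b=np.load('pics/side0.npz')['p']
def up(i,x0,x1,y0,y1,s): return cv2.resize(i[y0:y1,x0:x1],None,fx=s,fy=s,interpolation=cv2.INTER_CUBIC)
A=up(a,400,520,255,315,6); B=up(a,230,325,235,310,6); C=up(b,280,400,270,410,4)
A=cv2.convertScaleAbs(A,alpha=2.0,beta=20)
cv2.imwrite('pics/cA.png',A);cv2.imwrite('pics/cB.png',B);cv2.imwrite('pics/cC.png',cv2.convertScaleAbs(C,alpha=2,beta=20))
for t in ['driver_handle','cross_driver','nut_driver','adjuster','hotplate','rack','heat_mark','stir_mark']:
  for n in ('top','side'):
    r=ctrl.masks_of(n,t); print(t,n,[(round(x['score'],2),np.round(x['at']).tolist(),int(x['region'].sum())) for x in r[:4]])
```

```text
driver_handle top [(0.8, [525.0, 277.0], 308), (0.61, [482.0, 237.0], 258), (0.55, [490.0, 284.0], 287)]
driver_handle side [(0.88, [394.0, 340.0], 926), (0.85, [340.0, 345.0], 875), (0.59, [366.0, 388.0], 1089), (0.37, [431.0, 330.0], 2268)]
cross_driver top [(0.53, [457.0, 285.0], 166)]
cross_driver side [(0.57, [325.0, 317.0], 510)]
nut_driver top [(0.73, [429.0, 291.0], 128), (0.61, [279.0, 257.0], 7922)]
nut_driver side [(0.98, [310.0, 296.0], 496)]
adjuster top [(0.58, [274.0, 281.0], 76), (0.58, [280.0, 259.0], 7584)]
adjuster side [(0.59, [310.0, 298.0], 547), (0.58, [254.0, 371.0], 2434), (0.41, [324.0, 366.0], 3282)]
hotplate top [(0.57, [282.0, 258.0], 7629), (0.31, [459.0, 284.0], 206)]
hotplate side [(0.79, [313.0, 232.0], 6369)]
rack top [(0.6, [449.0, 292.0], 1922)]
rack side [(0.57, [322.0, 362.0], 3338)]
heat_mark top [(0.69, [274.0, 280.0], 132), (0.43, [246.0, 284.0], 159)]
heat_mark side []
stir_mark top [(0.75, [452.0, 347.0], 1355), (0.47, [298.0, 290.0], 178)]
stir_mark side [(0.55, [279.0, 234.0], 162)]
```

View pics/cA.png

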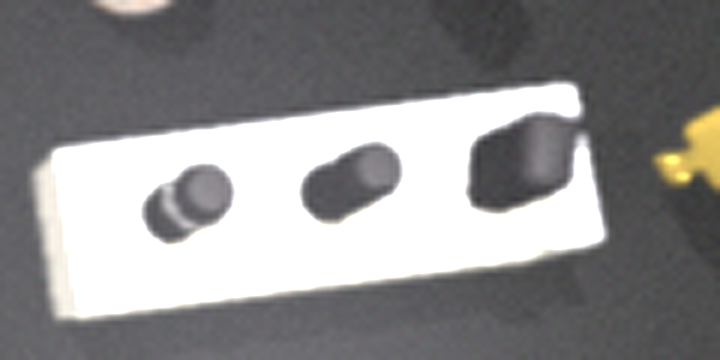

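View pics/cB.png

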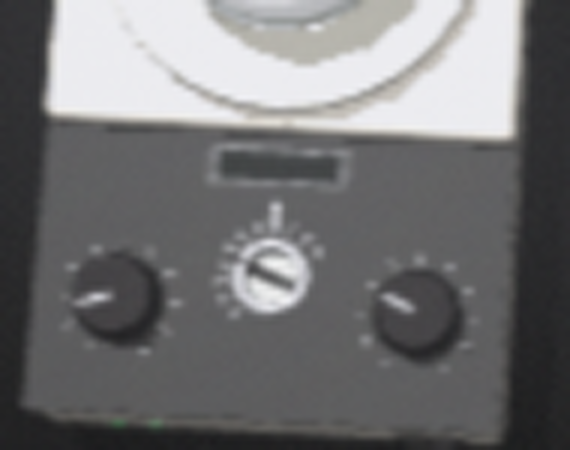

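View pics/cC.png

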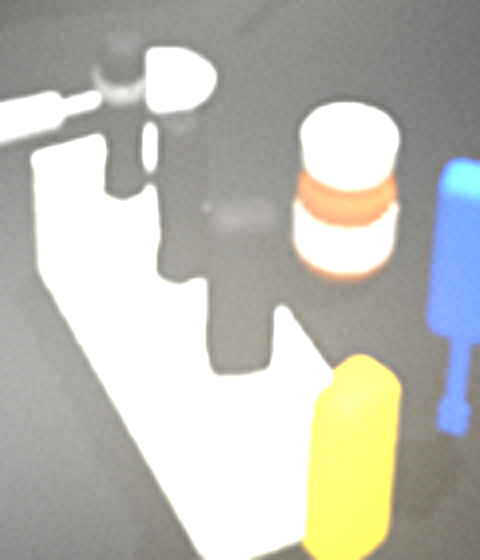

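The flattened handle is the one at (487,281), in the -y hole. The two other black ones are round, with the grey band on (432,288). The pointer is about 1.1 rad counter-clockwise of the long tick. Next I measure everything.

```bash
cat >> h.py <<'E'
def cloud(n,p,d):
    c,E=P(n); v,u=np.mgrid[0:480,0:640]; z=d
    q=np.stack([(u-c['cx'])/c['fx']*z,(v-c['cy'])/c['fy']*z,z,np.ones_like(z)],-1)@E.T
    q=q[...,:3]; q[d<=0]=np.nan; return q
E
python3 - <<'E'
from h import *
for n in('top','side'):
    a=np.load('pics/%s0.npz'%n); p,d=a['p'],a['d']; q=cloud(n,p,d)
    np.save('pics/q_'+n,q)
a=np.load('pics/top0.npz'); p,d=a['p'],a['d']; q=np.load('pics/q_top.npy')
# rack: white blob
m=(p.min(2)>150); nl,l,s,c=cv2.connectedComponentsWithStats(m.astype(np.uint8))
for i in range(1,nl):
    if 500<s[i,4]<20000 and 200<c[i][1]<400 and 220<c[i][0]<520: print(i,s[i],c[i].round(1), np.nanmedian(q[l==i],0).round(4))
b=l[300,415]; print('rackblob',b)
def rect(mask,h):
    v,u=np.nonzero(mask); pts=np.array([wz('top',x,y,h)[:2] for x,y in zip(u,v)])
    r=cv2.minAreaRect((pts*1000).astype(np.float32)); return r
m2=(l==b)&(abs(q[...,2]-.07)<.012); print(rect(m2,.07), rect(l==b,.07))
for (u,v) in [(485,279),(487,281),(489,278),(434,287),(462,283),(275,282),(262,300),(300,288),(285,190)]: print(u,v,q[v,u].round(4),p[v,u])
# handle top depth cluster
for nm,(x0,x1,y0,y1) in dict(flat=(470,500,268,295),cross=(448,472,275,296),nut=(420,445,278,300)).items():
    qq=q[y0:y1,x0:x1].reshape(-1,3); k=qq[:,2]>.145; r=cv2.minAreaRect((qq[k][:,:2]*1000).astype(np.float32))
    print(nm,k.sum(),qq[k].mean(0).round(4),r)
qs=np.load('pics/q_side.npy')
qq=qs[300:370,320:360].reshape(-1,3); k=(qq[:,2]>.149)&(qq[:,2]<.165); print('side',k.sum(),qq[k].mean(0).round(4),cv2.minAreaRect((qq[k][:,:2]*1000).astype(np.float32)))
k=(qq[:,2]>.085)&(qq[:,2]<.145)&(qq[:,0]<.6); print('side faces',k.sum(),np.nanmin(qq[k],0),np.nanmax(qq[k],0))
E
```

```text
10 [ 238  188   82   70 5096] [278.2 223. ] [0.5927 0.197  0.1037]
18 [351 256  21  74 536] [363.5 286.2] [ 0.4883 -0.0031  0.0129]
26 [ 409  270   91   37 1766] [450.5 289. ] [ 0.4415 -0.1933  0.0699]
33 [ 429  326   40   40 1236] [448.5 345.4] [ 0.3199 -0.1925  0.0444]
rackblob 26Traceback (most recent call last):
  File "<stdin>", line 14, in <module>
  File "<stdin>", line 12, in rect
  File "h.py", line 11, in wz
    c,E=P(n); d=E[:3,:3]@np.array([(u-c['cx'])/c['fx'],(v-c['cy'])/c['fy'],1]); o=E[:3,3]
        ~^^^
  File "h.py", line 7, in P
    c=ctrl.camera_params(n); return c,np.array(c['extrinsics'])
ValueError: time passes only in moves, steps and waits
```

```bash
sed -i 's/^def P(n):/_c={}\ndef P(n):\n    if n not in _c: _c[n]=_P(n)\n    return _c[n]\ndef _P(n):/' h.py
python3 - <<'E'
from h import *
a=np.load('pics/top0.npz'); p,d=a['p'],a['d']; q=np.load('pics/q_top.npy')
m=(p.min(2)>150); nl,l,s,c=cv2.connectedComponentsWithStats(m.astype(np.uint8))
b=l[300,415]
def rect(mask,h):
    v,u=np.nonzero(mask); pts=np.array([wz('top',x,y,h)[:2] for x,y in zip(u,v)])
    return cv2.minAreaRect((pts*1000).astype(np.float32))
m2=(l==b)&(abs(q[...,2]-.07)<.012); print(rect(m2,.07), rect(l==b,.07))
for (u,v) in [(485,279),(487,281),(489,278),(434,287),(462,283),(275,282),(262,300),(300,288)]: print(u,v,q[v,u].round(4),p[v,u])
for nm,(x0,x1,y0,y1) in dict(flat=(470,500,268,295),cross=(448,472,275,296),nut=(420,445,278,300)).items():
    qq=q[y0:y1,x0:x1].reshape(-1,3); k=qq[:,2]>.147; r=cv2.minAreaRect((qq[k][:,:2]*1000).astype(np.float32))
    print(nm,k.sum(),qq[k].mean(0).round(4),r)
qs=np.load('pics/q_side.npy')
qq=qs[300:370,320:360].reshape(-1,3); k=(qq[:,2]>.149)&(qq[:,2]<.165); print('side',k.sum(),qq[k].mean(0).round(4),cv2.minAreaRect((qq[k][:,:2]*1000).astype(np.float32)))
# deck
k=(abs(q[...,2]-.078)<.006); k[:, :220]=0;k[:,330:]=0
print('deck',k.sum(), cv2.minAreaRect((q[k][:,:2]*1000).astype(np.float32)), np.nanmedian(q[k],0))
# plateau white top body
for t,h in (('ring',.078),):
    g=p[270:296,262:290].min(2); print(g)
E
```

```text
((449.9132080078125, -205.9765625), (60.405738830566406, 201.7102508544922), 7.273176193237305) ((448.7793884277344, -206.05975341796875), (63.06217575073242, 201.83404541015625), 7.270315647125244)
485 279 [ 0.4603 -0.2585  0.1359] [25 24 24]
487 281 [ 0.4546 -0.2594  0.1466] [36 34 35]
489 278 [ 0.4606 -0.263   0.1503] [51 49 50]
434 287 [ 0.441  -0.1435  0.153 ] [64 62 65]
462 283 [ 0.4498 -0.2042  0.1511] [60 56 59]
275 282 [0.4618 0.2055 0.0725] [161 161 160]
262 300 [0.4197 0.2329 0.0826] [94 93 93]
300 288 [0.4458 0.1466 0.0921] [71 69 70]
flat 129 [ 0.457  -0.2672  0.1519] ((457.48663330078125, -267.39373779296875), (21.250951766967773, 28.242040634155273), 85.42487335205078)
cross 72 [ 0.4503 -0.2054  0.1521] ((450.93975830078125, -205.83018493652344), (19.908666610717773, 20.061437606811523), 89.54578399658203)
nut 82 [ 0.442  -0.1449  0.1517] ((442.1803283691406, -145.03155517578125), (19.767253875732422, 20.887941360473633), 64.0797119140625)
side 199 [ 0.4544 -0.2582  0.1519] ((456.061279296875, -243.98306274414062), (28.148151397705078, 73.30988311767578), 1.39228582382
[... 2495 characters left out ...]
 95  95  94  94  95  95  96  95  95  95  95  96  96  94  95  94  95  96
   94  95  95  94  95  96  94  96  95  96]
 [ 94  95  95  95  95  94  94  95  94  96  95  94  95  95  93  94  95  95
   96  94  94  95  96  95  95  96  95 100]
 [ 95  94  95  93  95  96  95  96  94  94  95  94  94  94  94  95  94  94
   94  94  94  95  95  94  94  96  95  98]
 [ 95  94  94  94  94  94  94  94  94  93  95  94  94  94  95  94  94  93
   95  95  95  95  95  95  94  95  96  96]
 [ 95  94  94  93  94  93  93  92  94  94  94  94  93  95  94  94  94  92
   93  94  96  95  96  97  95  95  96  94]
 [ 94  94  93  93  92  95  93  94  93  95  94  94  93  94  95  95  95  93
   94  96  94  96  94  96  95  96  94  95]]
```

Run:
```python
from h import *
a=np.load('pics/top0.npz'); p,d=a['p'],a['d']; q=np.load('pics/q_top.npy')
S=16; x0,y0=258,262
g=cv2.resize(p[y0:302,x0:294].min(2),None,fx=S,fy=S,interpolation=cv2.INTER_CUBIC)
m=(g>150).astype(np.uint8); nl,l,s,c=cv2.connectedComponentsWithStats(m); 
for i in range(1,nl): 
    if s[i,4]>2000: print(s[i],c[i])
cs,_=cv2.findContours(m,cv2.RETR_EXTERNAL,cv2.CHAIN_APPROX_NONE); 
big=max(cs,key=cv2.contourArea).reshape(-1,2); 
pp=big/S+[x0,y0]-0.5+0.5/S
W=np.array([wz('top',u,v,.079)[:2] for u,v in pp])
from scipy.optimize import least_squares
f=lambda t:np.hypot(W[:,0]-t[0],W[:,1]-t[1])-t[2]
r=least_squares(f,[.463,.205,.013],loss='soft_l1',f_scale=.0005); print('ring',r.x, np.abs(f(r.x)).mean())
cv2.imwrite('pics/adj.png',cv2.cvtColor(g,cv2.COLOR_GRAY2BGR))
# knobs
for t in('heat_mark','stir_mark'): pass
k=(q[...,2]>.090)&(q[...,2]<.100); k[:, :220]=0;k[:,330:]=0;k[:270]=0
nl,l,s,c=cv2.connectedComponentsWithStats(k.astype(np.uint8))
for i in range(1,nl):
    if s[i,4]>40: 
        P2=(q[l==i][:,:2]*1000).astype(np.float32); print('knob',cv2.minEnclosingCircle(P2),s[i,4])
# hotplate white edges / outline
m=(abs(q[...,2]-.078)<.03)&(q[...,2]>.06); m[:, :225]=0;m[:,330:]=0; m[:185]=0
print(cv2.minAreaRect((q[m][:,:2]*1000).astype(np.float32)))
# yellow, blue
hsv=cv2.cvtColor(p,cv2.COLOR_BGR2HSV)
for nm,lo,hi in(('y',(18,120,80),(35,255,255)),('b',(105,150,60),(130,255,255))):
    mm=cv2.inRange(hsv,lo,hi)>0; mm[:,:470]=0;mm[:,:]&=True; mm[:225]=0;mm[300:]=0;mm[:,545:]=0
    Q=q[mm]; print(nm,mm.sum(),np.nanmin(Q,0).round(3),np.nanmax(Q,0).round(3))
# side plane fits of flat handle
qs=np.load('pics/q_side.npy'); v,u=np.mgrid[318:362,325:356]; Q=qs[v,u].reshape(-1,3)
k=(Q[:,2]>.08)&(Q[:,2]<.148)&(np.hypot(Q[:,0]-.457,Q[:,1]+.267)<.025); X=Q[k]; print(k.sum())
sel=X
A=np.c_[sel[:,0],np.ones(len(sel))]; 
co,*_=np.linalg.lstsq(A,sel[:,1],rcond=None); rs=sel[:,1]-A@co
for _ in range(5):
    g2=abs(rs)<.002; co,*_=np.linalg.lstsq(A[g2],sel[g2,1],rcond=None); rs=sel[:,1]-A@co
print('face y=a x+b',co,g2.sum(), 'face yaw deg',np.degrees(np.arctan(co[0])), sel[g2].min(0),sel[g2].max(0))
```

```text
[  166   202   213   202 26860] [274.66236039 305.90182427]
ring [0.46323659 0.20540609 0.01305939] 0.0031021035811463495
knob ((455.4678039550781, 262.0357971191406), 15.435977935791016) 134
knob ((448.8478698730469, 148.49899291992188), 15.393623352050781) 142
((544.3411865234375, 200.54518127441406), (181.06118774414062, 270.3173522949219), 86.849365234375)
y 330 [ 0.452 -0.43  -0.004] [ 0.505 -0.345  0.15 ]
b 268 [ 0.542 -0.326 -0.004] [ 0.608 -0.253  0.149]
636
face y=a x+b [-0.12269969 -0.2239693 ] 499 face yaw deg -6.995209675379127 [ 0.44171083 -0.282733    0.08009152] [ 0.46874306 -0.27617792  0.14795255]
```

View pics/adj.png

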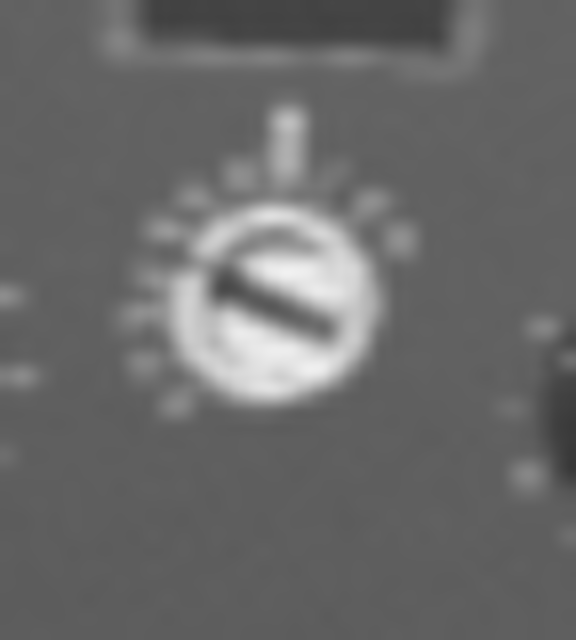

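```bash
cat >> h.py <<'E'
def go(t,yaw):
    """delta to TCP target t; yaw(deg) of tool x"""
    s=ctrl.get_state(); M=R.from_quat(s['tcp_rot']); y=np.radians(yaw)
    T=R.from_matrix(np.array([[np.cos(y),0,-np.sin(y)],[np.sin(y),0,np.cos(y)],[0,-1,0]]))
    dt=M.inv().apply(np.array(t)-s['eef_pos']); rv=(M.inv()*T).as_rotvec()
    X=M.as_matrix()[:,0]
    print('t',round(float(s['time']),2),'pos',np.round(s['eef_pos'],4),'yaw',round(float(np.degrees(np.arctan2(X[1],X[0]))),2),'F',np.round(s['contact_force'],1),'T',np.round(s['wrist_torque'],2),'op',round(float(s['opening']),3),'q',np.round(s['qpos'],2))
    print('travel units',(dt/.3).round(4),'rot units',(rv/np.radians(30)).round(4),'dist mm',round(1000*float(np.linalg.norm(dt)),1))
E
python3 - <<'E'
from h import *
# sign sanity of T
y=0; print(np.linalg.det(np.array([[1,0,0],[0,0,1],[0,-1,0]])))
a=np.load('pics/top0.npz'); p=a['p']; S=8;x0,y0=258,262
print('slot mid', wz('top',274.8,280.5,.0715))
g=p[277:287,266:282].min(2); v,u=np.nonzero(g<140); v+=277;u+=266
W=np.array([wz('top',a_,b_,.0705)[:2] for a_,b_ in zip(u,v)]); 
k=np.hypot(*(W-[.4638,.205]).T)<.0088; wt=(140-p[v,u].min(1).astype(float))[k]; W=W[k]; c=np.average(W,axis=0,weights=wt)
ev,V=np.linalg.eigh(np.cov((W-c).T,aweights=wt)); print(c,np.degrees(np.arctan2(V[1,1],V[0,1])),ev**.5)
go([.43,.15,.27],-7)
E
```

```text
1.0
slot mid [0.46538826 0.20609835 0.0715    ]
[0.46491944 0.20666279] 68.46628285517241 [0.00083913 0.00479646]
t 0.9 pos [0.1942 0.6465 0.2564] yaw -16.72 F [-0.1  0.4  1.2] T [-0.01  0.01 -0.01] op 1.001 q [ 1.13  0.29  1.58 -0.    1.28 -0.15]
travel units [ 1.2289 -0.0454 -1.3587] rot units [-1.00e-04 -3.24e-01  1.00e-04] dist mm 549.8
```

>>> arm_command --steps '[{"hand": 0.5,"travel": [0.137,-0.006,-0.151],"rotation": [0,0,0]},{"hand": 0.5,"travel": [0.137,-0.006,-0.151],"rotation": [0,0,0]},{"hand": 0.5,"travel": [0.137,-0.006,-0.151],"rotation": [0,0,0]},{"hand": 0.5,"travel": [0.137,-0.006,-0.151],"rotation": [0,0,0]},{"hand": 0.5,"travel": [0.137,-0.006,-0.151],"rotation": [0,0,0]},{"hand": 0.5,"travel": [0.137,-0.006,-0.151],"rotation": [0,0,0]},{"hand": 0.5,"travel": [0.137,-0.006,-0.151],"rotation": [0,0,0]},{"hand": 0.5,"travel": [0.137,-0.006,-0.151],"rotation": [0,0,0]},{"hand": 0.5,"travel": [0.137,-0.006,-0.151],"rotation": [0,0,0]}]'

```text
time: 2.02
eef_pos: [0.4362, 0.1417, 0.2743]
tcp_rot: [-0.699, 0.097, -0.102, 0.701]
contact_force: [0.1, -0.2, -0.2]
opening: 0.5
```

```bash
python3 -c "
from h import *
go([.457,-.267,.25],-7)"
```

```text
t 2.02 pos [0.4362 0.1417 0.2743] yaw -16.2 F [ 0.1 -0.2 -0.2] T [-0.05 -0.05  0.05] op 0.5 q [ 0.09 -0.23  2.07  0.    1.29 -1.2 ]
travel units [ 0.4459  0.0781 -1.2892] rot units [-0.0079 -0.3066  0.0144] dist mm 409.9
```

>>> arm_command --steps '[{"hand": 0.5,"travel": [0.064,0.0,-0.184],"rotation": [0,0,0]},{"hand": 0.5,"travel": [0.064,0.0,-0.184],"rotation": [0,0,0]},{"hand": 0.5,"travel": [0.064,0.01,-0.184],"rotation": [0,0,0]},{"hand": 0.5,"travel": [0.064,0.01,-0.184],"rotation": [0,0,0]},{"hand": 0.5,"travel": [0.064,0.02,-0.184],"rotation": [0,0,0]},{"hand": 0.5,"travel": [0.064,0.02,-0.184],"rotation": [0,0,0]},{"hand": 0.5,"travel": [0.064,0.02,-0.184],"rotation": [0,0,0]},{"hand": 0.5,"travel": [0,0,0],"rotation": [0,-0.3,0]}]'

```text
time: 3.02
eef_pos: [0.4577, -0.2852, 0.2532]
tcp_rot: [0.706, -0.039, 0.052, -0.706]
contact_force: [0.3, 1.1, 0.6]
opening: 0.501
```

```bash
python3 -c "
from h import *
go([.4573,-.2673,.2],-7)"
```

```text
t 3.02 pos [ 0.4577 -0.2852  0.2532] yaw -7.35 F [0.3 1.1 0.6] T [-0.02 -0.   -0.03] op 0.501 q [-0.75 -0.02  1.92  0.01  1.22 -2.2 ]
travel units [-0.0124  0.1771  0.0587] rot units [-0.0022 -0.0115  0.0362] dist mm 56.1
```

>>> arm_command --steps '[{"hand": 0.5,"travel": [-0.012,0.177,0.059],"rotation": [0,-0.01,0.036]},{"hand": 0.5,"travel": [0,0,0],"rotation": [0,0,0]}]'

```text
time: 3.28
eef_pos: [0.4571, -0.2686, 0.1993]
tcp_rot: [-0.705, 0.044, -0.044, 0.706]
contact_force: [-0.5, -0.3, -0.7]
opening: 0.5
```

```bash
python3 -c "
from h import *
go([.4573,-.2673,.131],-7)
snap('side','s1');snap('top','t1')"
```

```text
t 3.27 pos [ 0.4571 -0.2686  0.1993] yaw -7.14 F [-0.5 -0.3 -0.7] T [0.02 0.01 0.02] op 0.5 q [-0.72  0.02  1.98  0.    1.14 -2.17]
travel units [1.000e-04 2.278e-01 4.300e-03] rot units [-0.0015 -0.0047  0.0003] dist mm 68.4
```

View pics/s1.png

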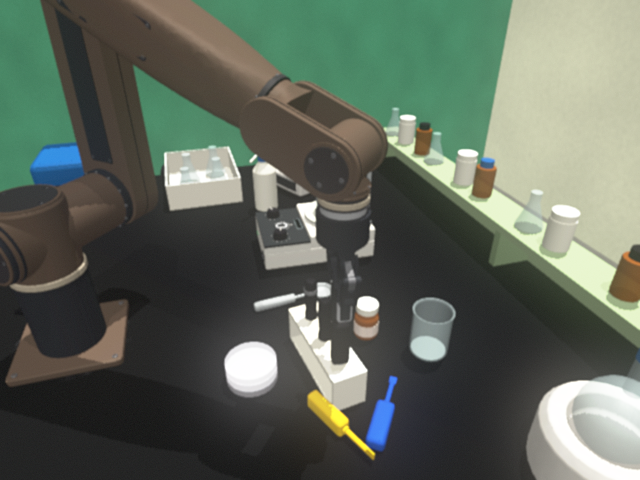

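The gripper is over the right handle. The free-standing yellow and blue look-alikes have toppled by themselves; my path stayed above them and showed no contact force. Descending.

>>> arm_command --steps '[{"hand": 0.5,"travel": [0,0.1,0.004],"rotation": [0,0,0]},{"hand": 0.5,"travel": [0,0.1,0],"rotation": [0,0,0]},{"hand": 0.5,"travel": [0,0.03,0],"rotation": [0,0,0]},{"hand": 0.5,"travel": [0,0,0],"rotation": [0,0,0]}]'

```text
time: 3.88
eef_pos: [0.4685, -0.2779, 0.1493]
tcp_rot: [0.714, -0.033, 0.055, -0.697]
contact_force: [0.1, -0.8, 0.5]
opening: 0.501
```

```bash
python3 -c "
from h import *
go([.4573,-.2673,.131],-7)
p,d=snap('side','s2'); cv2.imwrite('pics/s2c.png',cv2.resize(p[200:400,240:440],None,fx=3,fy=3,interpolation=2))"
```

```text
t 3.88 pos [ 0.4685 -0.2779  0.1493] yaw -7.11 F [ 0.1 -0.8  0.5] T [ 0.03  0.   -0.  ] op 0.501 q [-0.72  0.1   2.    0.    1.   -2.17]
travel units [-0.0435  0.0589  0.0318] rot units [ 0.0405 -0.0043  0.0608] dist mm 24.0
```

View pics/s2c.png

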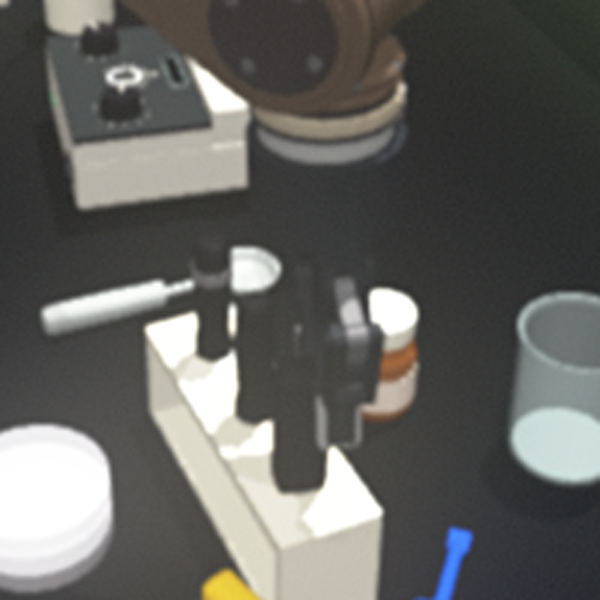

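```bash
python3 -c "
from h import *
st()"
```

```text
{'time': 3.925, 'qpos': [-0.7218, 0.098, 2.0029, 0.0005, 1.0013, -2.1685], 'dq': [0.0006, -0.005, -0.0014, 0.0013, -0.0028, 0.0011], 'joint_efforts': [0.0288, -29.2478, -25.2801, 0.0008, -0.05, -0.0006], 'eef_pos': [0.4688, -0.2781, 0.1498], 'tcp_rot': [0.714, -0.0328, 0.055, -0.6972], 'contact_force': [0.2956, -0.0859, 0.6669], 'wrist_torque': [0.029, -0.0334, 0.0598], 'opening': 0.5015}
```

>>> arm_command --steps '[{"hand": 0.5,"travel": [-0.043,0.0,0.032],"rotation": [0.04,0,0.06]},{"hand": 0.5,"travel": [0,0,0],"rotation": [0,0,0]}]'

```text
time: 4.18
eef_pos: [0.4575, -0.2672, 0.1519]
tcp_rot: [0.706, -0.043, 0.045, -0.705]
contact_force: [0.3, 0.1, -1.1]
opening: 0.498
```

```bash
python3 -c "
from h import *
st();go([.4573,-.2673,.131],-7)"
```

```text
{'time': 4.175, 'qpos': [-0.7202, 0.0788, 2.0189, 0.0, 1.0406, -2.1667], 'dq': [-0.0024, -0.0056, -0.0243, -0.0001, -0.0072, -0.0002], 'joint_efforts': [0.0306, -29.4211, -26.1417, 0.002, 0.0651, 0.0018], 'eef_pos': [0.4575, -0.2672, 0.1519], 'tcp_rot': [0.7064, -0.043, 0.0448, -0.705], 'contact_force': [0.2921, 0.0632, -1.0992], 'wrist_torque': [0.0018, 0.0028, -0.002], 'opening': 0.4982}
t 4.17 pos [ 0.4575 -0.2672  0.1519] yaw -7.12 F [ 0.3  0.1 -1.1] T [ 0.  0. -0.] op 0.498 q [-0.72  0.08  2.02  0.    1.04 -2.17]
travel units [-0.0008  0.0697 -0.0004] rot units [ 0.0035 -0.0039  0.0052] dist mm 20.9
```

>>> arm_command --steps '[{"hand": 0.5,"travel": [0,0.025,0],"rotation": [0,0,0]},{"hand": 0.5,"travel": [0,0.025,0],"rotation": [0,0,0]},{"hand": 0.5,"travel": [0,0.02,0],"rotation": [0,0,0]}]'

```text
time: 4.55
eef_pos: [0.458, -0.2675, 0.1309]
tcp_rot: [0.707, -0.042, 0.046, -0.705]
contact_force: [-1.4, -0.8, 20.1]
opening: 0.502
```

```bash
python3 -c "
from h import *
go([.4573,-.2673,.131],-7)"
```

```text
t 4.55 pos [ 0.458  -0.2675  0.1309] yaw -7.12 F [-1.4 -0.8 20.1] T [0.9  0.15 0.08] op 0.502 q [-0.72  0.11  2.03  0.    1.   -2.17]
travel units [-0.0025 -0.0003  0.0005] rot units [ 0.0058 -0.004   0.0091] dist mm 0.8
```

>>> arm_command --steps '[{"hand": 0.5,"travel": [0,-0.02,0],"rotation": [0,0,0]},{"hand": 0.5,"travel": [0,0,0],"rotation": [0,0,0]}]'

```text
time: 4.8
eef_pos: [0.4578, -0.2674, 0.1362]
tcp_rot: [0.707, -0.043, 0.045, -0.705]
contact_force: [0.2, -0.2, -0.3]
opening: 0.496
```

```bash
python3 -c "
from h import *
go([.4573,-.2673,.131],-7)
p,d=snap('side','s3'); cv2.imwrite('pics/s3c.png',cv2.convertScaleAbs(cv2.resize(p[200:400,240:440],None,fx=3,fy=3,interpolation=2),alpha=2.5,beta=20))
p,d=snap('top','t3'); cv2.imwrite('pics/t3c.png',cv2.convertScaleAbs(cv2.resize(p[220:340,400:560],None,fx=5,fy=5,interpolation=2),alpha=2.5,beta=20))"
```

```text
t 4.8 pos [ 0.4578 -0.2674  0.1362] yaw -7.12 F [ 0.2 -0.2 -0.3] T [-0.05 -0.05 -0.02] op 0.496 q [-0.72  0.1   2.03  0.    1.01 -2.17]
travel units [-0.0017  0.0175  0.0002] rot units [ 0.0043 -0.004   0.0067] dist mm 5.3
```

View pics/s3c.png

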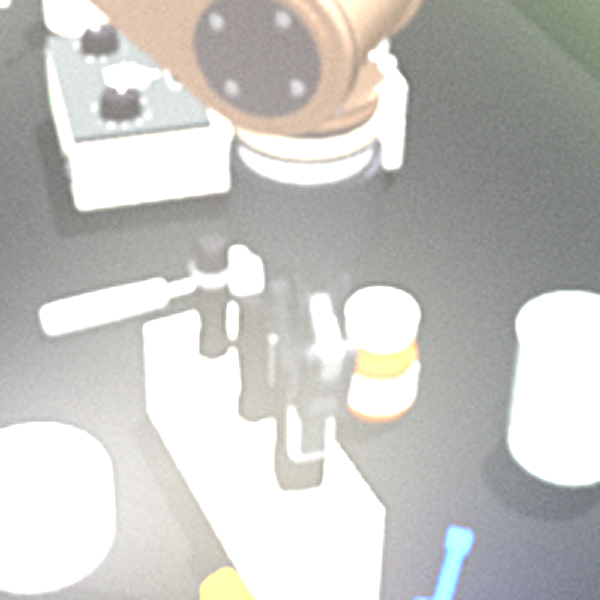

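View pics/t3c.png

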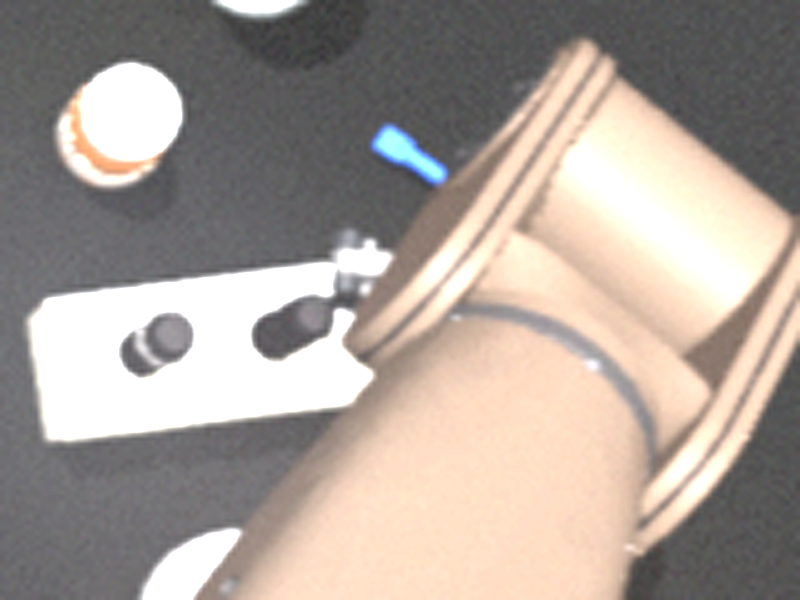

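A finger knuckle touched the neighbouring handle's top at TCP z 0.131 (20 N, backed off; it still stands as before). I'm gripping at z 0.136, where no force shows.

>>> arm_command --grip_force 60 --steps '[{"hand": 0.0,"travel": [0,0,0],"rotation": [0,0,0]},{"hand": 0.0,"travel": [0,0,0],"rotation": [0,0,0]},{"hand": 0.0,"travel": [0,0,0],"rotation": [0,0,0]},{"hand": 0.0,"travel": [0,0,0],"rotation": [0,0,0]}]'

```text
time: 5.4
eef_pos: [0.4572, -0.2669, 0.1353]
tcp_rot: [0.706, -0.043, 0.045, -0.705]
contact_force: [-0.6, -0.1, -0.2]
opening: 0.254
```

```bash
python3 -c "
from h import *
go([.4573,-.2673,.22],-7)"
```

```text
t 5.4 pos [ 0.4572 -0.2669  0.1353] yaw -7.12 F [-0.6 -0.1 -0.2] T [-0.01  0.    0.02] op 0.254 q [-0.72  0.1   2.03  0.    1.01 -2.17]
travel units [ 0.0011 -0.2822 -0.0016] rot units [ 0.0026 -0.0039  0.004 ] dist mm 84.7
```

>>> arm_command --steps '[{"hand": 0.0,"travel": [0,-0.04,0],"rotation": [0,0,0]},{"hand": 0.0,"travel": [0,-0.05,0],"rotation": [0,0,0]},{"hand": 0.0,"travel": [0,-0.05,0],"rotation": [0,0,0]},{"hand": 0.0,"travel": [0,-0.05,0],"rotation": [0,0,0]},{"hand": 0.0,"travel": [0,-0.05,0],"rotation": [0,0,0]},{"hand": 0.0,"travel": [0,0,0],"rotation": [0,0,0]}]'

```text
time: 6.15
eef_pos: [0.4575, -0.2671, 0.2141]
tcp_rot: [0.707, -0.042, 0.045, -0.705]
contact_force: [0.7, -0.4, -1.2]
opening: 0.247
```

```bash
python3 -c "
from h import *
go([.4573,-.2673,.30],-7)
p,d=snap('side','s4'); cv2.imwrite('pics/s4c.png',cv2.convertScaleAbs(cv2.resize(p[140:440,220:480],None,fx=2,fy=2,interpolation=2),alpha=2,beta=10))"
```

```text
t 6.15 pos [ 0.4575 -0.2671  0.2141] yaw -7.12 F [ 0.7 -0.4 -1.2] T [0.01 0.01 0.04] op 0.247 q [-0.72  0.    1.97  0.    1.16 -2.17]
travel units [ 0.0007 -0.2865 -0.0016] rot units [ 0.0056 -0.0039  0.0086] dist mm 85.9
```

View pics/s4c.png

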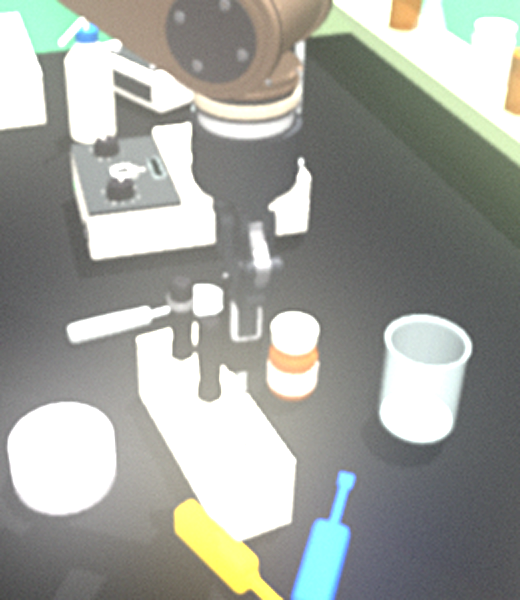

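>>> arm_command --steps '[{"hand": 0.0,"travel": [0,-0.08,0],"rotation": [0,0,0]},{"hand": 0.0,"travel": [0,-0.1,0],"rotation": [0,0,0]},{"hand": 0.0,"travel": [0,-0.1,0],"rotation": [0,0,0]},{"hand": 0.0,"travel": [0,0,0],"rotation": [0,0,0]}]'

```text
time: 6.7
eef_pos: [0.4553, -0.2653, 0.2946]
tcp_rot: [-0.705, 0.045, -0.042, 0.707]
contact_force: [0.4, 0.1, -1.2]
opening: 0.247
```

```bash
python3 -c "
from h import *
go([.4645,.08,.30],-7)
p,d=snap('side','s5'); cv2.imwrite('pics/s5c.png',cv2.convertScaleAbs(cv2.resize(p[140:390,240:440],None,fx=3,fy=3,interpolation=2)[:600*3],alpha=2,beta=10)[:600])"
```

```text
t 6.7 pos [ 0.4553 -0.2653  0.2946] yaw -7.12 F [ 0.4  0.1 -1.2] T [-0.04  0.01 -0.03] op 0.247 q [-0.72 -0.07  1.89  0.    1.32 -2.17]
travel units [-0.1125 -0.014   1.1461] rot units [-0.0058 -0.0041 -0.0084] dist mm 345.5
```

View pics/s5c.png

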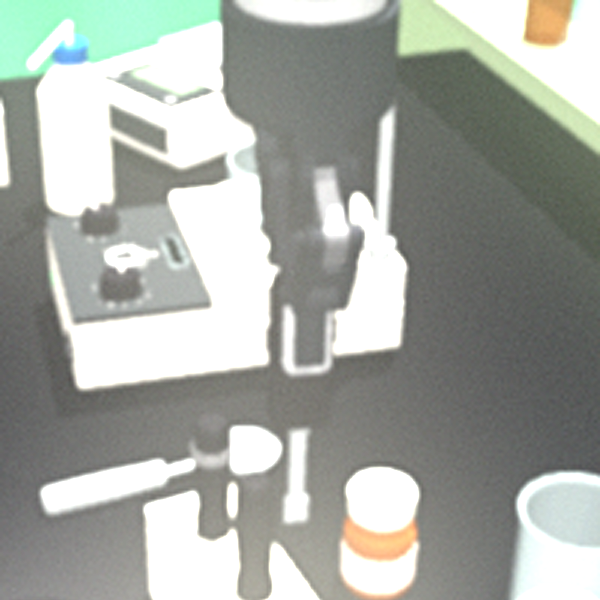

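```bash
python3 -c "
from h import *
s=ctrl.get_state(); M=R.from_quat(s['tcp_rot'])
for L in (.1273,.1133,.0653): print(L,px('side',s['eef_pos']+M.apply([0,L,0])),px('top',s['eef_pos']+M.apply([0,L,0])))
p=np.load('pics/s5.npz')['p']; print(p[275:318,328:348].min(2)[::2])"
```

```text
0.1273 [337.22926674 313.77786   ] [491.67475054 280.35768591]
0.1133 [337.45568314 306.68604663] [493.71342096 279.46640773]
0.0653 [338.26853224 281.22599006] [501.10940404 276.2329874 ]
[[ 57  56  54  53  56  56  55  53  54  56  55  51  54  55  53  51  52  54
   50  53]
 [ 59  54  55  55  55  55  54  51  53  54  54  55  55  52  51  54  52  53
   53  52]
 [ 62  59  53  54  55  56  54  56  54  56  55  55  56  53  54  53  55  53
   52  51]
 [ 57  57  56  56  56  54  56  54  56  51  54  55  54  54  54  56  54  54
   55  54]
 [114  85  64  57  55  56  55  61  74  85  92  97 100  99  91  72  59  57
   58  58]
 [185 172 149 116  80  58  58  64  86 116 127 130 128 116  86  64  58  60
   59  57]
 [181 182 190 192 162 102  61  61  88 116 130 130 128 111  82  59  58  60
   60  58]
 [206 186 175 190 199 140  69  61  89 118 130 130 129 113  81  61  61  60
   61  60]
 [222 205 185 180 161 106  62  65  90 118 130 133 125 105  74  59  60  62
   58  58]
 [224 214 192 151  99  65  59  67  93 121 131 132 125 102  71  62  62  62
   62  63]
 [166 136 101  69  58  61  60  72  95 121 131 133 124 101  73
[... 259 characters left out ...]
  62  64
   64  62]
 [ 66  62  62  63  67  62  64  77 106 124 133 130 121  96  73  63  63  65
   63  64]
 [ 63  65  63  64  66  65  81 106 124 131 133 132 139 145 114  77  63  66
   65  66]
 [ 64  62  65  65  66  69  91 122 131 131 130 129 131 133 113  82  66  65
   65  66]
 [ 65  62  64  66  66  69  93 121 132 130 129 130 131 126 101  76  65  66
   66  67]
 [ 64  66  65  66  68  72  94 123 135 133 133 134 136 127 103  75  68  66
   68  68]
 [ 66  66  65  67  68  73  94 117 123 119 113 108 109 103  86  72  69  68
   68  69]
 [ 69  66  66  68  68  71  70  73  74  74  73  71  71  71  68  71  69  69
   69  71]
 [ 70  67  67  68  72  73  69  70  72  69  70  70  69  72  73  70  68  70
   69  69]]
```

>>> arm_command --steps '[{"hand": 0.0,"travel": [-0.019,-0.015,0.19],"rotation": [0,0,0]},{"hand": 0.0,"travel": [-0.019,0,0.19],"rotation": [0,0,0]},{"hand": 0.0,"travel": [-0.019,0,0.19],"rotation": [0,0,0]},{"hand": 0.0,"travel": [-0.019,0,0.19],"rotation": [0,0,0]},{"hand": 0.0,"travel": [-0.019,0,0.19],"rotation": [0,0,0]},{"hand": 0.0,"travel": [-0.019,0,0.19],"rotation": [0,0,0]},{"hand": 0.0,"travel": [0,0,0],"rotation": [0,0,0]}]'

```text
time: 7.62
eef_pos: [0.4572, 0.0899, 0.2818]
tcp_rot: [-0.701, 0.057, -0.034, 0.71]
contact_force: [-0.5, -0.1, -2.1]
opening: 0.248
```

```bash
python3 -c "
from h import *
go([.4645,.2058,.30],68)"
```

```text
t 7.62 pos [0.4572 0.0899 0.2818] yaw -7.34 F [-0.5 -0.1 -2.1] T [-0.01 -0.04  0.02] op 0.248 q [-0.03 -0.19  2.03  0.01  1.34 -1.48]
travel units [-0.0273 -0.0556  0.3868] rot units [-0.0605 -2.5115 -0.0419] dist mm 117.5
```

>>> arm_command --steps '[{"hand": 0.0,"travel": [0,-0.01,0],"rotation": [-0.06,-0.34,-0.04]},{"hand": 0.0,"travel": [0,-0.01,0],"rotation": [0,-0.34,0]},{"hand": 0.0,"travel": [0,-0.01,0],"rotation": [0,-0.34,0]},{"hand": 0.0,"travel": [0,0,0],"rotation": [0,-0.34,0]},{"hand": 0.0,"travel": [0,0,0],"rotation": [0,-0.34,0]},{"hand": 0.0,"travel": [0,0,0],"rotation": [0,-0.34,0]},{"hand": 0.0,"travel": [0,0,0],"rotation": [0,-0.34,0]},{"hand": 0.0,"travel": [0,0,0],"rotation": [0,0,0]}]'

```text
time: 8.62
eef_pos: [0.4509, 0.0845, 0.2724]
tcp_rot: [-0.591, -0.368, 0.402, 0.595]
contact_force: [0.7, 0.8, -1.4]
opening: 0.25
```

```bash
python3 -c "
from h import *
go([.4645,.2058,.25],68)"
```

```text
t 8.62 pos [0.4509 0.0845 0.2724] yaw 66.05 F [ 0.7  0.8 -1.4] T [-0.01  0.    0.03] op 0.25 q [-0.03 -0.2   2.05 -0.02  1.33 -2.74]
travel units [0.3905 0.064  0.1207] rot units [-0.0596 -0.0661 -0.069 ] dist mm 124.1
```

>>> arm_command --steps '[{"hand": 0.0,"travel": [0.13,0,0.04],"rotation": [0,0,0]},{"hand": 0.0,"travel": [0.13,0,0.04],"rotation": [0,0,0]},{"hand": 0.0,"travel": [0.11,0,0.04],"rotation": [0,0,0]},{"hand": 0.0,"travel": [0,0,0],"rotation": [-0.06,-0.06,-0.07]}]'

```text
time: 9.12
eef_pos: [0.4635, 0.2006, 0.2639]
tcp_rot: [-0.59, -0.387, 0.391, 0.591]
contact_force: [0.1, 0.0, -1.1]
opening: 0.25
```

```bash
python3 -c "
from h import *
go([.4645,.2058,.225],68)"
```

```text
t 9.12 pos [0.4635 0.2006 0.2639] yaw 66.73 F [ 0.1  0.  -1.1] T [-0.01  0.04  0.05] op 0.25 q [ 0.21 -0.1   1.98 -0.    1.27 -2.53]
travel units [0.0179 0.1296 0.0032] rot units [-0.0084 -0.0423 -0.0076] dist mm 39.3
```

>>> arm_command --steps '[{"hand": 0.0,"travel": [0.018,0.04,0.003],"rotation": [0,-0.04,0]},{"hand": 0.0,"travel": [0,0.045,0],"rotation": [0,0,0]},{"hand": 0.0,"travel": [0,0.04,0],"rotation": [0,0,0]},{"hand": 0.0,"travel": [0,0,0],"rotation": [0,0,0]}]'

```text
time: 9.62
eef_pos: [0.4631, 0.2044, 0.2201]
tcp_rot: [-0.587, -0.388, 0.398, 0.589]
contact_force: [0.7, -0.9, -0.4]
opening: 0.249
```

```bash
python3 -c "
from h import *
go([.4645,.2058,.2],68)
p,d=snap('side','s6'); cv2.imwrite('pics/s6c.png',cv2.convertScaleAbs(cv2.resize(p[180:270,240:350],None,fx=6,fy=6,interpolation=2),alpha=2,beta=10))
s=ctrl.get_state(); M=R.from_quat(s['tcp_rot'])
for L in (.1273,.1133,.0653): print(L,px('side',s['eef_pos']+M.apply([0,L,0])))
print('ring',px('side',[.4645,.2058,.079]))"
```

```text
t 9.62 pos [0.4631 0.2044 0.2201] yaw 67.56 F [ 0.7 -0.9 -0.4] T [-0.01 -0.03  0.  ] op 0.249 q [ 0.22 -0.05  2.01 -0.    1.19 -2.53]
travel units [ 0.0068  0.067  -0.0031] rot units [-0.0196 -0.0147 -0.0173] dist mm 20.2
0.1273 [280.19236282 219.96118092]
0.1133 [279.98055388 214.89252056]
0.0653 [279.23364502 197.01873607]
ring [281.27755721 224.67690211]
```

View pics/s6c.png

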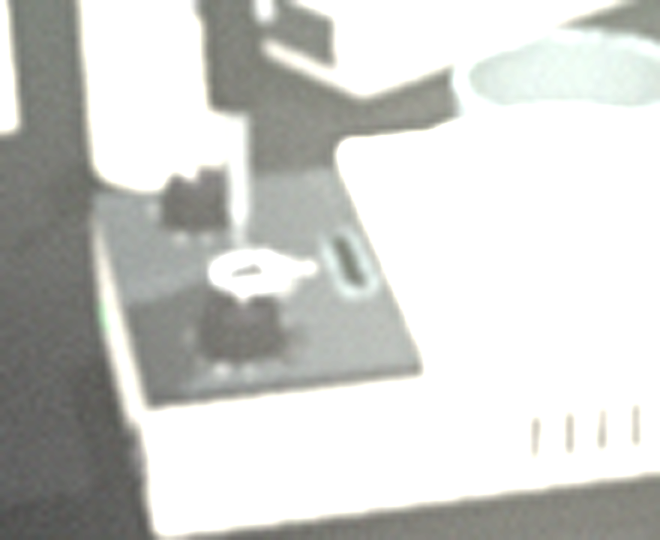

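```bash
python3 -c "
from h import *
a=np.load('pics/s6.npz');p=a['p'];g=p.min(2)
print('cols 272..296 rows 196..233')
for r in list(range(200,222))+list(range(222,234)): print(r,g[r,272:296])
"
```

```text
cols 272..296 rows 196..233
200 [154 151 148 144 135 123 122 121 110  84  67  63  64  63  62  62  63  65
  63  68  66  65  67  65]
201 [155 151 148 144 137 123 124 127 114  85  63  61  62  64  65  64  63  65
  65  65  64  66  68  67]
202 [154 152 149 145 136 123 124 127 116  86  64  61  63  64  63  61  66  64
  65  65  67  66  64  62]
203 [153 150 149 146 137 124 126 130 116  86  66  61  65  62  64  64  65  66
  66  65  65  64  65  64]
204 [155 151 149 147 138 127 127 128 117  85  64  62  62  62  61  62  66  63
  62  65  66  64  64  68]
205 [154 152 148 147 137 124 125 129 117  87  64  59  61  62  61  63  64  65
  65  66  65  64  63  76]
206 [145 139 139 137 130 120 123 130 116  86  62  62  63  63  62  62  65  66
  65  64  65  63  65  77]
207 [128 112 110 113 110 103 120 129 118  88  64  61  64  61  65  65  65  68
  66  67  68  70  67  78]
208 [120  89  78  80  82  89 115 129 120  92  70  65  66  68  68  71  71  72
  73  77  79  82  82  82]
209 [104  74  66  65  66  81 110 126 122  98  76  73  76  77  77  78  80  79
  83  87  86  88  88  85]
210 [ 79  70  62  63  64  77 104 127 122  
[... 1629 characters left out ...]
0 163 128 132 145 148 155 164 189 221 212 159 121 111
  98  95  91  87  89  97]
227 [ 71  69  72  97 125 134 143 165 182 180 178 185 187 182 165 132 115 102
  89  86  85  88  88  95]
228 [ 62  65  64  65  79  97 113 141 162 153 140 140 134 126 122 115 105  94
  86  85  88  86  87  92]
229 [ 65  63  60  58  58  63  72  99 124 104  83  81  79  84  98 100  93  87
  85  87  85  87  88  88]
230 [63 63 59 56 56 54 54 72 88 75 59 57 58 65 78 87 87 85 85 87 85 87 87 86]
231 [63 62 56 59 53 55 59 63 70 65 62 59 59 59 72 80 85 86 87 84 86 87 86 88]
232 [61 60 54 55 54 58 59 62 65 67 64 62 60 57 71 86 87 88 86 88 87 88 87 86]
233 [60 55 52 55 52 58 61 59 62 63 62 59 57 57 70 86 87 85 86 87 89 87 88 87]
```

>>> arm_command --steps '[{"hand": 0.0,"travel": [0.007,0.015,-0.003],"rotation": [-0.02,-0.015,-0.017]},{"hand": 0.0,"travel": [0,0.015,0],"rotation": [0,0,0]},{"hand": 0.0,"travel": [0,0,0],"rotation": [0,0,0]}]'

```text
time: 10.05
eef_pos: [0.466, 0.206, 0.2125]
tcp_rot: [0.587, 0.397, -0.394, -0.586]
contact_force: [0.7, 0.0, 0.1]
opening: 0.246
```

```bash
cat >> h.py <<'E'
def tip(t,yaw,L=.1273):
    s=ctrl.get_state(); M=R.from_quat(s['tcp_rot']); y=np.radians(yaw)
    print('tip',(s['eef_pos']+M.apply([0,L,0])).round(4)); go(np.array(t)+[0,0,L],yaw)
E
python3 -c "
from h import *
tip([.4645,.2058,.0757],68)"
```

```text
tip [0.4666 0.2061 0.0852]
t 10.05 pos [0.466  0.206  0.2125] yaw 67.99 F [0.7 0.  0.1] T [ 0.02 -0.03 -0.  ] op 0.246 q [ 0.22 -0.04  2.02 -0.    1.16 -2.54]
travel units [-0.0027  0.0315  0.0045] rot units [ 0.0076 -0.0002  0.0048] dist mm 9.6
```

>>> arm_command --steps '[{"hand": 0.0,"travel": [-0.002,0,0.005],"rotation": [0.007,0,0.005]},{"hand": 0.0,"travel": [0,0.012,0],"rotation": [0,0,0]},{"hand": 0.0,"travel": [0,0,0],"rotation": [0,0,0]}]'

```text
time: 10.42
eef_pos: [0.4645, 0.2061, 0.2092]
tcp_rot: [0.586, 0.396, -0.395, -0.586]
contact_force: [0.9, 0.1, -1.2]
opening: 0.251
```

```bash
python3 -c "
from h import *
tip([.4645,.2058,.0757],68)"
```

```text
tip [0.4647 0.2061 0.0819]
t 10.43 pos [0.4645 0.2061 0.2092] yaw 68.0 F [ 0.9  0.1 -1.2] T [-0.   -0.01  0.  ] op 0.251 q [ 0.22 -0.04  2.03 -0.    1.16 -2.54]
travel units [-0.0011  0.0207 -0.0003] rot units [0.0019 0.     0.0006] dist mm 6.2
```

Aligned. I'll lower into the well and start feeling.

>>> arm_command --steps '[{"hand": 0.0,"travel": [0,0.01,0],"rotation": [0,0,0]},{"hand": 0.0,"travel": [0,0.008,0],"rotation": [0,0,0]},{"hand": 0.0,"travel": [0,0,0],"rotation": [0,0,0]}]'

```text
time: 10.8
eef_pos: [0.4646, 0.2062, 0.2035]
tcp_rot: [0.586, 0.396, -0.395, -0.586]
contact_force: [0.6, 1.1, -1.9]
opening: 0.253
```

```bash
python3 -c "
from h import *
tip([.4645,.2058,.0725],68)"
```

```text
tip [0.4647 0.2062 0.0762]
t 10.8 pos [0.4646 0.2062 0.2035] yaw 68.0 F [ 0.6  1.1 -1.9] T [ 0.05  0.02 -0.05] op 0.253 q [ 0.22 -0.03  2.03 -0.    1.14 -2.54]
travel units [-0.0012  0.0122 -0.0002] rot units [ 0.002  -0.0001  0.0007] dist mm 3.7
```

>>> arm_command --steps '[{"hand": 0.0,"travel": [-0.0007,0.008,0],"rotation": [0,0,0]},{"hand": 0.0,"travel": [0,0.003,0],"rotation": [0,0,0]}]'

```text
time: 11.05
eef_pos: [0.4645, 0.206, 0.2]
tcp_rot: [0.586, 0.396, -0.395, -0.586]
contact_force: [0.5, 0.8, -1.8]
opening: 0.25
```

>>> arm_command --steps '[{"hand": 0.0,"travel": [0,0.004,0],"rotation": [0,0,0]}]'

```text
time: 11.18
eef_pos: [0.4646, 0.206, 0.1988]
tcp_rot: [0.586, 0.396, -0.395, -0.586]
contact_force: [-0.2, -0.7, -1.6]
opening: 0.25
```

>>> arm_command --steps '[{"hand": 0.0,"travel": [0,0.003,0],"rotation": [0,0,0]}]'

```text
time: 11.3
eef_pos: [0.4646, 0.2059, 0.1978]
tcp_rot: [0.587, 0.396, -0.395, -0.586]
contact_force: [0.2, 0.3, -0.5]
opening: 0.249
```

>>> arm_command --steps '[{"hand": 0.0,"travel": [0,0.003,0],"rotation": [0,0,0]}]'

```text
time: 11.42
eef_pos: [0.4646, 0.206, 0.1968]
tcp_rot: [0.586, 0.396, -0.395, -0.586]
contact_force: [0.0, -0.6, -0.6]
opening: 0.251
```

>>> arm_command --steps '[{"hand": 0.0,"travel": [0,0.003,0],"rotation": [0,0,0]}]'

```text
time: 11.55
eef_pos: [0.4646, 0.206, 0.1959]
tcp_rot: [0.586, 0.396, -0.395, -0.586]
contact_force: [-0.5, -0.2, -1.0]
opening: 0.252
```

```bash
python3 -c "
from h import *
tip([.4645,.2058,.068],68)"
```

```text
tip [0.4648 0.206  0.0686]
t 11.55 pos [0.4646 0.206  0.1959] yaw 68.0 F [-0.5 -0.2 -1. ] T [0.01 0.03 0.01] op 0.252 q [ 0.22 -0.03  2.04 -0.    1.13 -2.54]
travel units [-0.0007  0.002   0.0001] rot units [ 0.0025 -0.0001  0.0011] dist mm 0.6
```

>>> arm_command --steps '[{"hand": 0.0,"travel": [0,0.003,0],"rotation": [0,0,0]}]'

```text
time: 11.68
eef_pos: [0.4646, 0.206, 0.195]
tcp_rot: [0.587, 0.396, -0.395, -0.586]
contact_force: [-0.1, 0.6, -1.0]
opening: 0.251
```

>>> arm_command --steps '[{"hand": 0.0,"travel": [0,0.002,0],"rotation": [0,0,0]}]'

```text
time: 11.8
eef_pos: [0.4646, 0.206, 0.1943]
tcp_rot: [0.587, 0.396, -0.395, -0.586]
contact_force: [0.1, -0.9, -1.0]
opening: 0.248
```

```bash
python3 -c "
from h import *
tip([.4645,.2058,.068],68)
p,d=snap('side','s7'); cv2.imwrite('pics/s7c.png',cv2.convertScaleAbs(cv2.resize(p[180:270,240:350],None,fx=6,fy=6,interpolation=2),alpha=2,beta=10))"
```

```text
tip [0.4648 0.206  0.067 ]
t 11.8 pos [0.4646 0.206  0.1943] yaw 68.0 F [ 0.1 -0.9 -1. ] T [-0.05  0.04 -0.01] op 0.248 q [ 0.22 -0.02  2.04 -0.    1.13 -2.54]
travel units [-0.0007 -0.0033  0.0002] rot units [ 0.0025 -0.0001  0.001 ] dist mm 1.0
```

View pics/s7c.png

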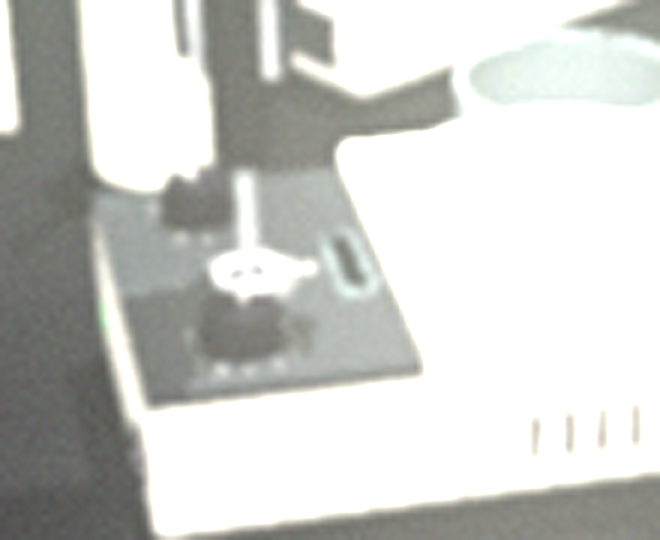

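>>> arm_command --steps '[{"hand": 0.0,"travel": [0,0,0],"rotation": [0,0.15,0]},{"hand": 0.0,"travel": [0,0,0],"rotation": [0,0.15,0]},{"hand": 0.0,"travel": [0,0,0],"rotation": [0,0.15,0]},{"hand": 0.0,"travel": [0,0,0],"rotation": [0,0.15,0]}]'

```text
time: 12.35
eef_pos: [0.4647, 0.2059, 0.1942]
tcp_rot: [0.643, 0.296, -0.295, -0.642]
contact_force: [0.5, 0.5, -0.8]
opening: 0.249
```

```bash
python3 -c "
from h import *
tip([.4646,.2060,.067],50)
p,d=snap('side','s8'); cv2.imwrite('pics/s8c.png',cv2.convertScaleAbs(cv2.resize(p[180:270,240:350],None,fx=6,fy=6,interpolation=2),alpha=2,beta=10))"
```

```text
tip [0.4649 0.2058 0.0669]
t 12.35 pos [0.4647 0.2059 0.1942] yaw 49.44 F [ 0.5  0.5 -0.8] T [-0.03 -0.05  0.02] op 0.249 q [ 0.22 -0.02  2.04 -0.    1.12 -2.22]
travel units [ 0.0001 -0.0003  0.0006] rot units [ 0.003  -0.0187  0.0016] dist mm 0.2
```

View pics/s8c.png

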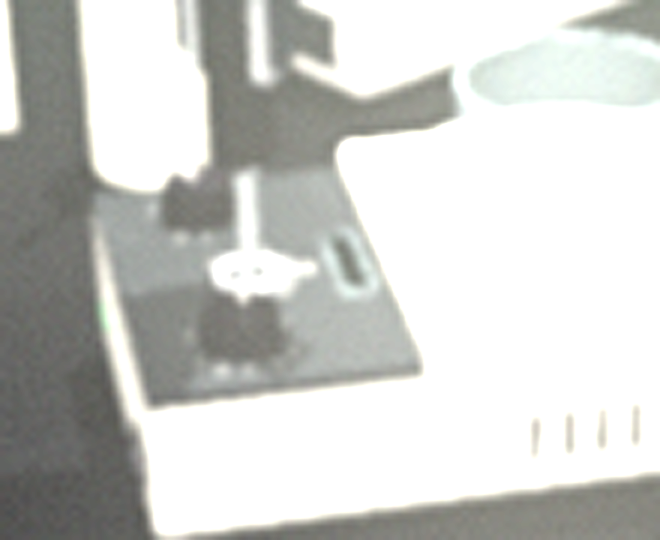

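```bash
python3 -c "
from h import *
p,d=snap('top','t8'); cv2.imwrite('pics/t8c.png',cv2.convertScaleAbs(cv2.resize(p[230:320,225:335],None,fx=6,fy=6,interpolation=2),alpha=1.3,beta=10))
a=np.load('pics/s8.npz')['p'].min(2);b=np.load('pics/s7.npz')['p'].min(2)
print(a[220:230,272:292]);print(a[220:230,272:292].astype(int)-b[220:230,272:292])"
```

```text
[[ 79  82  85  82  77  77  80  93 119 128 117  97  87  81  80  81  82  83
   82  83]
 [ 77  78  81  80  81  81  87 102 118 128 121 110 107  92  84  84  82  81
   80  82]
 [ 77  79  81  87  99 118 136 138 131 130 129 140 150 138 117 103  93  85
   84  85]
 [ 77  79  90 110 136 164 176 166 144 130 131 152 182 192 178 142 121 109
  104 106]
 [ 76  81  93 125 162 175 158 144 137 132 120 125 162 213 227 179 143 132
  129 130]
 [ 80  78  85 121 161 155 119 111 127 128 112 109 151 217 238 184 137 128
  119 115]
 [ 79  77  74 107 146 144 120 121 131 134 136 150 186 221 214 159 123 110
   98  96]
 [ 70  69  66  85 116 130 130 135 141 143 156 173 184 184 162 131 116 101
   87  85]
 [ 64  66  62  65  80  93 103 120 134 127 125 138 134 125 124 116 106  91
   85  85]
 [ 64  63  60  58  57  61  67  94 115  96  78  79  81  87  98 100  94  85
   84  85]]
[[  1   2  -3  -2   0   0   1  -3  -1   1   4   1   1   0   0   2  -1   1
   -2   0]
 [  0   0   0   1   3   0  -1  -2  -2   1  -1  -8  -3  -2  -2   2   0  -1
   -1   0]
 [ -1  -3  -1  -1   0  -1   2   1   1   3  -4 -11  -6  -4  -4   0  -2  -2
   -1  -2]
 [  1   0  -2   0   0  -3   0   2   3  -2   1  -4  -4  -6  -5  -6  -5  -4
   -3  -6]
 [ -1   0   0  -1   1   2  -1   7   9   5   9   5  -2  -2  -2  -2  -1  -4
   -7 -12]
 [  2   4   3  -3  -2   1  -1  10  12   5   3   1  -1   1   2   1   0  -2
   -6  -8]
 [  6   8   4   0  -1   2   0   4  -2 -11 -11  -6  -2   1   1  -2   1  -1
    1   1]
 [  3   6   2   1  -2   1   0  -2 -13 -27 -20  -8  -2   0   0   2   1   0
   -2  -1]
 [  0   3  -1  -2   1  -1  -1   0  -8 -18 -14  -2   1  -2   0  -2   0  -1
    0   0]
 [  2  -2   1   0  -2   0  -1   0  -1  -6  -5  -2   2   2   0   1   1  -3
   -1   0]]
```

View pics/t8c.png

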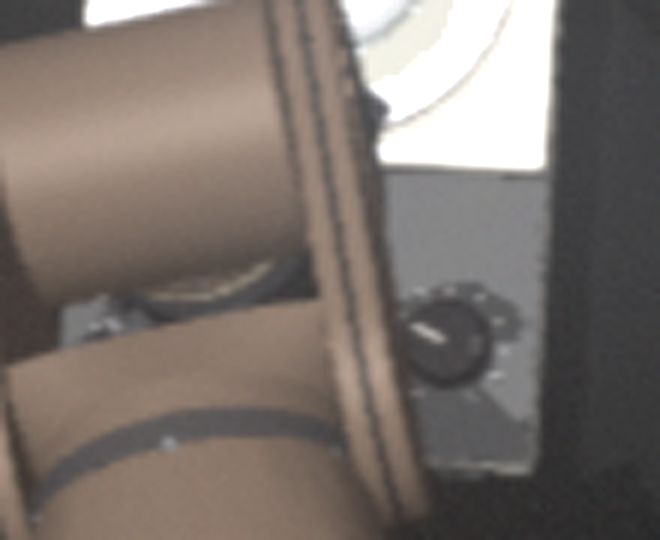

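>>> arm_command --steps '[{"hand": 0.0,"travel": [0,0,0],"rotation": [0,0.15,0]},{"hand": 0.0,"travel": [0,0,0],"rotation": [0,0.15,0]},{"hand": 0.0,"travel": [0,0,0],"rotation": [0,0.15,0]},{"hand": 0.0,"travel": [0,0,0],"rotation": [0,0.15,0]},{"hand": 0.0,"travel": [0,0,0],"rotation": [0,0.15,0]}]'

```text
time: 13.08
eef_pos: [0.4652, 0.2055, 0.1942]
tcp_rot: [0.688, 0.166, -0.163, -0.687]
contact_force: [-0.0, 0.2, -0.7]
opening: 0.251
```

```bash
python3 -c "
from h import *
tip([.4646,.2060,.067],0)
p,d=snap('side','s9'); cv2.imwrite('pics/s9c.png',cv2.convertScaleAbs(cv2.resize(p[205:240,260:305],None,fx=14,fy=14,interpolation=2),alpha=1.2,beta=0))"
```

```text
tip [0.4657 0.2054 0.0669]
t 13.07 pos [0.4652 0.2055 0.1942] yaw 26.92 F [-0.   0.2 -0.7] T [ 0.   -0.07  0.02] op 0.251 q [ 0.22 -0.02  2.04 -0.    1.12 -1.82]
travel units [-0.0011 -0.0003  0.0023] rot units [0.0044 0.8972 0.006 ] dist mm 0.8
```

View pics/s9c.png

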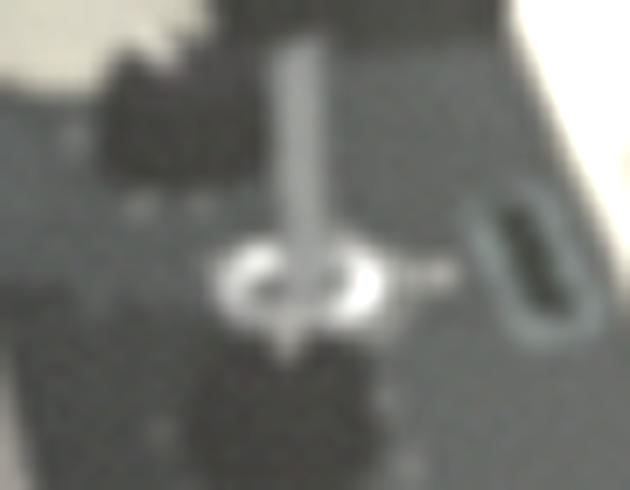

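>>> arm_command --steps '[{"hand": 0.0,"travel": [-0.001,0,0.002],"rotation": [0.004,0.15,0.006]},{"hand": 0.0,"travel": [0,0,0],"rotation": [0,0.15,0]},{"hand": 0.0,"travel": [0,0,0],"rotation": [0,0.15,0]},{"hand": 0.0,"travel": [0,0,0],"rotation": [0,0.15,0]},{"hand": 0.0,"travel": [0,0,0],"rotation": [0,0.15,0]}]'

```text
time: 13.75
eef_pos: [0.4657, 0.2051, 0.1942]
tcp_rot: [0.708, 0.028, -0.026, -0.705]
contact_force: [0.5, 0.3, -2.6]
opening: 0.249
```

```bash
python3 -c "
from h import *
tip([.4646,.2060,.067],-3)
p,d=snap('side','s10'); cv2.imwrite('pics/s10c.png',cv2.convertScaleAbs(cv2.resize(p[205:240,260:305],None,fx=14,fy=14,interpolation=2),alpha=1.2,beta=0))"
```

```text
tip [0.4661 0.2046 0.0669]
t 13.75 pos [0.4657 0.2051 0.1942] yaw 4.38 F [ 0.5  0.3 -2.6] T [-0.1   0.02  0.03] op 0.249 q [ 0.22 -0.02  2.04 -0.    1.12 -1.43]
travel units [-0.0034 -0.0003  0.0033] rot units [0.0067 0.246  0.0059] dist mm 1.4
```

View pics/s10c.png

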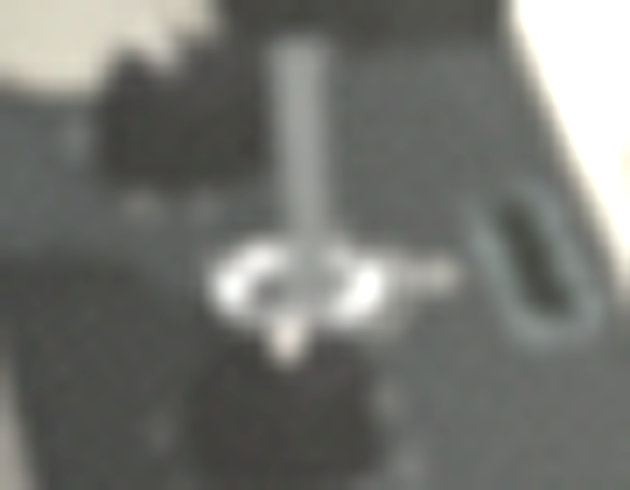

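>>> arm_command --steps '[{"hand": 0.0,"travel": [-0.003,0,0.003],"rotation": [0.006,0.1,0.006]},{"hand": 0.0,"travel": [0,0,0],"rotation": [0,0.1,0]},{"hand": 0.0,"travel": [0,0,0],"rotation": [0,0.1,0]},{"hand": 0.0,"travel": [0,0,0],"rotation": [0,0,0]}]'

```text
time: 14.3
eef_pos: [0.4658, 0.2048, 0.1942]
tcp_rot: [0.708, -0.025, 0.027, -0.705]
contact_force: [0.1, 0.6, -1.2]
opening: 0.247
```

```bash
python3 -c "
from h import *
tip([.4646,.2060,.067],-5)"
```

```text
tip [0.4662 0.2043 0.0669]
t 14.3 pos [0.4658 0.2048 0.1942] yaw -4.23 F [ 0.1  0.6 -1.2] T [ 0.   -0.03  0.03] op 0.247 q [ 0.22 -0.02  2.04 -0.    1.12 -1.28]
travel units [-0.0042 -0.0003  0.0037] rot units [0.0067 0.0257 0.0067] dist mm 1.7
```

>>> arm_command --steps '[{"hand": 0.0,"travel": [0,-0.03,0],"rotation": [0,0,0]},{"hand": 0.0,"travel": [0,-0.06,0],"rotation": [0,0,0]},{"hand": 0.0,"travel": [0,-0.08,0],"rotation": [0,0,0]},{"hand": 0.0,"travel": [0,-0.05,0],"rotation": [0,0,0]},{"hand": 0.0,"travel": [0,0,-0.15],"rotation": [0,0,0]},{"hand": 0.0,"travel": [0,0,-0.2],"rotation": [0,0,0]},{"hand": 0.0,"travel": [0,0,-0.15],"rotation": [0,0,0]},{"hand": 0.0,"travel": [0,0,0],"rotation": [0,0,0]}]'

```text
time: 15.3
eef_pos: [0.4567, 0.0525, 0.2718]
tcp_rot: [0.708, -0.018, 0.027, -0.706]
contact_force: [0.5, 0.9, -1.4]
opening: 0.253
```

```bash
cat > look.py <<'E'
from h import *
import sys
f=sys.argv[1]
p,d=snap('top',f)
cv2.imwrite('pics/'+f+'c.png',cv2.resize(p[258:306,252:300],None,fx=12,fy=12,interpolation=2))
v,u=np.mgrid[272:292,264:286]; v=v.ravel();u=u.ravel()
W=np.array([wz('top',a_,b_,.0705)[:2] for a_,b_ in zip(u,v)]); I=p[v,u].min(1).astype(float)
k=(np.hypot(*(W-[.4645,.2058]).T)<.0078)&(I<150); wt=(150-I)[k]; W=W[k]; c=np.average(W,axis=0,weights=wt)
ev,V=np.linalg.eigh(np.cov((W-c).T,aweights=wt)); a=V[:,1]*np.sign(V[0,1]); print('slot',c.round(4),'yaw',np.degrees(np.arctan2(a[1],a[0])).round(1),(ev**.5).round(4))
E
python3 -c "
from h import *
tip([.4646,.2060,.067],-5)"; python3 look.py t11
python3 - <<'E'
from h import *
E
```

```text
tip [0.4583 0.0521 0.1445]
t 15.3 pos [0.4567 0.0525 0.2718] yaw -3.7 F [ 0.5  0.9 -1.4] T [ 0.03  0.03 -0.  ] op 0.253 q [-0.11 -0.23  2.07 -0.    1.28 -1.61]
travel units [-0.01    0.2569  0.5128] rot units [0.0039 0.0432 0.0252] dist mm 172.1
slot [0.4648 0.2058] yaw 9.1 [0.0009 0.0054]
```

View pics/t11c.png

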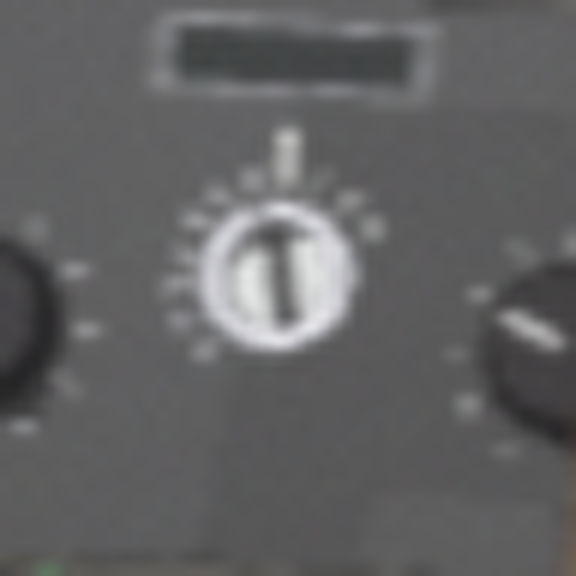

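```bash
cat > ang.py <<'E'
from h import *
import sys
from scipy.ndimage import map_coordinates
p=np.load('pics/'+sys.argv[1]+'.npz')['p'].min(2).astype(float)
def samp(x,y,z):
    q=np.array([px('top',[a,b,z]) for a,b in zip(x,y)]); return map_coordinates(p,[q[:,1],q[:,0]],order=1)
# ring centre at .0785: maximise symmetric ring brightness at radius r
from scipy.optimize import minimize
th=np.radians(np.arange(0,360,5))
def f(t): return -samp(t[0]+t[2]*np.cos(th),t[1]+t[2]*np.sin(th),.0785).mean()
r=minimize(f,[.4643,.2057,.0115],method='Nelder-Mead',options=dict(xatol=1e-5,initial_simplex=[[.4643,.2057,.0115],[.4653,.2057,.0115],[.4643,.2067,.0115],[.4643,.2057,.0125]])); c=r.x; print('ring',c.round(4),-r.fun)
# tick direction: scan angle at radii 16-22
A=np.radians(np.arange(-40,40,1))
m=np.mean([samp(c[0]+R_*np.cos(A),c[1]+R_*np.sin(A),.078) for R_ in (.017,.018,.019,.020,.021)],0)
w_=np.clip(m-m.min()-0.5*(m.max()-m.min()),0,None); print('tick yaw',np.degrees((w_*A).sum()/w_.sum()).round(2))
# slot: line with best darkness through centre offset o, angle a, at z .0715
best=[]
lo,hi=float(sys.argv[2]),float(sys.argv[3])
s=np.linspace(-.0085,.0085,35)
if len(sys.argv)>4: s=np.linspace(-.0085,.004,27)
for z in (.0715,.069):
  g=[]
  for a in np.radians(np.arange(lo,hi,.5)):
    for o in np.arange(-.003,.003,.0002):
        x=c[0]+s*np.cos(a)-o*np.sin(a); y=c[1]+s*np.sin(a)+o*np.cos(a); g.append((samp(x,y,z).mean(),np.degrees(a),o))
  g.sort(); print(z,[(round(v[0],1),round(v[1],1),round(v[2],4)) for v in g[:3]])
E
python3 ang.py t11 -15 35; python3 ang.py t11 -15 35 x; python3 ang.py top0 40 90
```

```text
ring [0.465  0.2063 0.012 ] 199.41430181129158
tick yaw -4.72
0.0715 [(np.float64(105.8), np.float64(2.0), np.float64(-0.0006)), (np.float64(105.8), np.float64(2.5), np.float64(-0.0006)), (np.float64(106.0), np.float64(3.0), np.float64(-0.0006))]
0.069 [(np.float64(105.9), np.float64(1.5), np.float64(-0.0004)), (np.float64(106.2), np.float64(2.0), np.float64(-0.0004)), (np.float64(106.3), np.float64(1.0), np.float64(-0.0004))]
ring [0.465  0.2063 0.012 ] 199.41430181129158
tick yaw -4.72
0.0715 [(np.float64(108.3), np.float64(2.5), np.float64(-0.0006)), (np.float64(108.3), np.float64(2.0), np.float64(-0.0006)), (np.float64(108.5), np.float64(3.0), np.float64(-0.0006))]
0.069 [(np.float64(108.1), np.float64(1.5), np.float64(-0.0004)), (np.float64(108.4), np.float64(2.0), np.float64(-0.0004)), (np.float64(108.6), np.float64(1.0), np.float64(-0.0004))]
ring [0.4653 0.2062 0.0119] 198.8741499421096
tick yaw -4.91
0.0715 [(np.float64(105.6), np.float64(67.0), np.float64(0.0006)), (np.float64(105.7), np.float64(66.5), np.float64(0.0006)), (np.float64(105.7), np.float64(67.5), np.float64(0.0006))]
0.069 [(np.float64(106.4), np.float64(67.0), np.float64(0.0004)), (np.float64(106.4), np.float64(67.5), np.float64(0.0004)), (np.float64(106.5), np.float64(66.5), np.float64(0.0004))]
```

```bash
python3 -c "
from h import *
p=np.load('pics/t11.npz')['p'].min(2); print(p[273:290,266:286])
for a in (0,10):
  print([px('top',[.465+s*np.cos(np.radians(a)),.2063+s*np.sin(np.radians(a)),.0715]).round(1) for s in (-.008,0,.008)])
print(px('top',[.465,.2063,.0785]))
for x in (-.05,0,.05): print(px('top',[.465+x,.2063+.0,.078]))
a=cv2.resize(np.load('pics/t11.npz')['p'][270:292,264:288],None,fx=24,fy=24,interpolation=0); cv2.imwrite('pics/t11n.png',a)"
```

```text
[[ 97  98  99 115 116 107 132 135 118 137 129 111 113 100  97  97  93  92
   91  91]
 [ 98  99 103 130 140 120 114 117 130 135 122 119 107  95 127 135 110  93
   89  93]
 [100 114 120 110 115 144 158 154 188 217 204 174 140 117 123 116 102  96
   91  91]
 [102 132 153 139 150 197 196 156 135 134 164 203 206 161 110 101 127 129
   97  93]
 [100 106 108 144 198 195 144 106  83  90 124 155 194 196 139 104 128 130
   99  92]
 [111 118 118 181 208 165 135 132 102  99 171 211 210 215 189 123 100  98
   91  91]
 [115 142 152 192 191 152 186 194 143 111 177 220 211 214 199 135  97  92
   92  92]
 [106 117 149 201 189 183 222 205 147 103 167 216 220 211 195 154 101  91
   91  92]
 [140 143 157 204 194 192 224 207 151 106 158 210 220 211 192 153 101  91
   91  91]
 [119 112 143 201 196 192 223 214 165 105 151 205 211 212 189 120  92  91
   91  90]
 [104 103 119 184 200 183 208 217 177 104 134 196 213 214 184 107  91  91
   91  90]
 [129 130 119 156 200 206 190 206 181 110 124 195 224 204 147  98  90  92
   90  91]
 [114 117 104 114 147 196 212 215 206 172 193 221 201 145 104  91  89  90
   90  90]
 [ 98 101 115 126 119 133 173 200 215 220 196 152 119  98  91  90  89  89
   91  90]
 [ 95 100 129 131 102  97 108 114 121 120 109  97  90  89  90  90  90  90
   89  89]
 [ 94  95 101 102  96  93  90  89  92  90  88  87  90  88  88  89  88  89
   89  88]
 [ 94  94  96  96  95  92  89  90  90  89  89  89  88  89  89  90  88  89
   89  89]]
[array([274.6, 284.1]), array([274.7, 280.7]), array([274.8, 277.2])]
[array([275.2, 284.1]), array([274.7, 280.7]), array([274.2, 277.3])]
[274.37518863 280.28344083]
[273.91919349 302.23523514]
[274.39913706 280.31105426]
[274.87113198 258.74997316]
```

View pics/t11n.png

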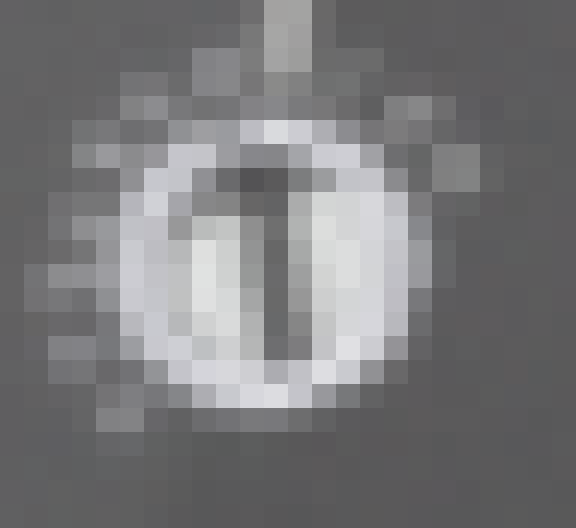

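The adjuster turned. The top view shows the slot (crop x ≈ 270–287) about 12° short of the long tick. I'll re-insert and finish the turn.

```bash
python3 -c "
from h import *
tip([.4648,.2060,.13],4)"
```

```text
tip [0.4584 0.0533 0.1445]
t 15.35 pos [0.4568 0.0536 0.2718] yaw -3.62 F [-0.4 -0.  -0.5] T [ 0.04 -0.05  0.02] op 0.246 q [-0.1  -0.23  2.07 -0.    1.28 -1.61]
travel units [-0.006   0.0474  0.5086] rot units [ 0.0047 -0.2541  0.0251] dist mm 153.3
```

>>> arm_command --steps '[{"hand": 0.0,"travel": [0,0,0.18],"rotation": [0,-0.22,0.02]},{"hand": 0.0,"travel": [0.01,0,0.18],"rotation": [0,0,0]},{"hand": 0.0,"travel": [0.01,0.02,0.13],"rotation": [0,0,0]},{"hand": 0.0,"travel": [0,0,0],"rotation": [0,0,0]}]'

```text
time: 15.85
eef_pos: [0.4614, 0.2082, 0.2679]
tcp_rot: [0.707, 0.022, -0.018, -0.707]
contact_force: [0.2, -0.5, -1.5]
opening: 0.253
```

```bash
python3 -c "
from h import *
tip([.4648,.2060,.10],4)"
```

```text
tip [0.4621 0.2083 0.1406]
t 15.85 pos [0.4614 0.2082 0.2679] yaw 3.3 F [ 0.2 -0.5 -1.5] T [ 0.02  0.04 -0.01] op 0.253 q [ 0.22 -0.1   1.97 -0.    1.27 -1.4 ]
travel units [ 0.0102  0.1354 -0.0081] rot units [ 0.0006 -0.0233  0.011 ] dist mm 40.8
```

>>> arm_command --steps '[{"hand": 0.0,"travel": [0.01,0.04,-0.008],"rotation": [0,-0.02,0.011]},{"hand": 0.0,"travel": [0,0.045,0],"rotation": [0,0,0]},{"hand": 0.0,"travel": [0,0.045,0],"rotation": [0,0,0]},{"hand": 0.0,"travel": [0,0.02,0],"rotation": [0,0,0]},{"hand": 0.0,"travel": [0,0,0],"rotation": [0,0,0]}]'

```text
time: 16.48
eef_pos: [0.4641, 0.2046, 0.2189]
tcp_rot: [0.707, 0.023, -0.025, -0.706]
contact_force: [0.7, -0.4, -1.4]
opening: 0.25
```

```bash
python3 -c "
from h import *
tip([.4648,.2060,.082],4)"
```

```text
tip [0.4638 0.2045 0.0916]
t 16.48 pos [0.4641 0.2046 0.2189] yaw 3.88 F [ 0.7 -0.4 -1.4] T [-0.    0.01 -0.04] op 0.25 q [ 0.22 -0.05  2.02 -0.    1.18 -1.42]
travel units [0.0027 0.032  0.0044] rot units [ 0.0021 -0.0039 -0.0053] dist mm 9.7
```

>>> arm_command --steps '[{"hand": 0.0,"travel": [0.002,0.015,0.0045],"rotation": [0.002,0,-0.005]},{"hand": 0.0,"travel": [0,0.015,0],"rotation": [0,0,0]},{"hand": 0.0,"travel": [0,0,0],"rotation": [0,0,0]}]'

```text
time: 16.85
eef_pos: [0.4653, 0.2059, 0.2102]
tcp_rot: [-0.707, -0.024, 0.023, 0.707]
contact_force: [-0.1, -0.3, -0.6]
opening: 0.25
```

```bash
python3 -c "
from h import *
tip([.4648,.2060,.076],4)"
```

```text
tip [0.4655 0.206  0.0829]
t 16.85 pos [0.4653 0.2059 0.2102] yaw 3.84 F [-0.1 -0.3 -0.6] T [0.04 0.04 0.01] op 0.25 q [ 0.22 -0.04  2.02  0.    1.16 -1.42]
travel units [-0.0016  0.0231  0.0003] rot units [-0.0007 -0.0052  0.0035] dist mm 7.0
```

>>> arm_command --steps '[{"hand": 0.0,"travel": [-0.0015,0.01,0],"rotation": [0,0,0.003]},{"hand": 0.0,"travel": [0,0.012,0],"rotation": [0,0,0]},{"hand": 0.0,"travel": [0,0.008,0],"rotation": [0,0,0]}]'

```text
time: 17.23
eef_pos: [0.4651, 0.2061, 0.2013]
tcp_rot: [-0.706, -0.024, 0.023, 0.707]
contact_force: [0.4, -0.2, -1.0]
opening: 0.254
```

>>> arm_command --steps '[{"hand": 0.0,"travel": [0,0.004,0],"rotation": [0,0,0]}]'

```text
time: 17.35
eef_pos: [0.4651, 0.2061, 0.1999]
tcp_rot: [-0.707, -0.024, 0.023, 0.707]
contact_force: [0.3, 0.8, -0.7]
opening: 0.248
```

>>> arm_command --steps '[{"hand": 0.0,"travel": [0,0.003,0],"rotation": [0,0,0]}]'

```text
time: 17.48
eef_pos: [0.465, 0.2061, 0.1989]
tcp_rot: [-0.707, -0.024, 0.023, 0.707]
contact_force: [-0.1, 0.0, -1.5]
opening: 0.25
```

```bash
python3 -c "
from h import *
tip([.4648,.2060,.068],4)"
```

```text
tip [0.4652 0.2062 0.0716]
t 17.48 pos [0.465  0.2061 0.1989] yaw 3.86 F [-0.1  0.  -1.5] T [ 0.02 -0.01  0.04] op 0.25 q [ 0.22 -0.03  2.03  0.    1.13 -1.42]
travel units [-0.0008  0.012  -0.0003] rot units [-0.0009 -0.0046  0.0024] dist mm 3.6
```

>>> arm_command --steps '[{"hand": 0.0,"travel": [0,0.003,0],"rotation": [0,0,0]}]'

```text
time: 17.6
eef_pos: [0.4652, 0.2062, 0.1984]
tcp_rot: [-0.707, -0.024, 0.023, 0.707]
contact_force: [-0.4, -0.1, 1.5]
opening: 0.247
```

>>> arm_command --steps '[{"hand": 0.0,"travel": [0,0.003,0],"rotation": [0,0,0]}]'

```text
time: 17.73
eef_pos: [0.4654, 0.2062, 0.1982]
tcp_rot: [-0.707, -0.024, 0.023, 0.707]
contact_force: [-1.9, 0.2, 4.0]
opening: 0.247
```

>>> arm_command --steps '[{"hand": 0.0,"travel": [0,0.003,0],"rotation": [0,0,0]}]'

```text
time: 17.85
eef_pos: [0.4655, 0.2062, 0.1982]
tcp_rot: [-0.707, -0.025, 0.023, 0.707]
contact_force: [-2.1, -1.0, 4.3]
opening: 0.252
```

>>> arm_command --steps '[{"hand": 0.0,"travel": [0,0.003,0],"rotation": [0,0,0]}]'

```text
time: 17.98
eef_pos: [0.4656, 0.2062, 0.1981]
tcp_rot: [-0.707, -0.025, 0.023, 0.707]
contact_force: [-2.6, -0.3, 5.6]
opening: 0.25
```

```bash
python3 -c "
from h import *
tip([.4648,.2060,.067],-15.5)"
```

```text
tip [0.4658 0.2063 0.0708]
t 17.98 pos [0.4656 0.2062 0.1981] yaw 3.87 F [-2.6 -0.3  5.6] T [-0.22  0.69  0.02] op 0.25 q [ 0.22 -0.03  2.03  0.    1.13 -1.42]
travel units [-0.0027  0.0126 -0.0006] rot units [-0.0012  0.6458  0.0032] dist mm 3.9
```

Light contact (about 6 N) on the lip, so the blade has not dropped in. I'll back off 1 mm and shift about 0.7 mm across the slot.

>>> arm_command --steps '[{"hand": 0.0,"travel": [-0.002,-0.006,-0.001],"rotation": [0,-0.03,0]},{"hand": 0.0,"travel": [0,0,-0.001],"rotation": [0,-0.03,0]},{"hand": 0.0,"travel": [0,0,0],"rotation": [0,0,0]}]'

```text
time: 18.35
eef_pos: [0.4648, 0.2055, 0.1983]
tcp_rot: [-0.706, -0.036, 0.035, 0.706]
contact_force: [-0.5, 0.6, -0.6]
opening: 0.251
```

```bash
python3 -c "
from h import *
tip([.4650,.2056,.071],6)"
```

```text
tip [0.4651 0.2056 0.071 ]
t 18.35 pos [0.4648 0.2055 0.1983] yaw 5.79 F [-0.5  0.6 -0.6] T [-0.05  0.03  0.02] op 0.251 q [ 0.22 -0.03  2.04  0.    1.13 -1.46]
travel units [0.0006 0.0001 0.0002] rot units [-0.0008 -0.0071  0.0042] dist mm 0.2
```

Now there is no force at tip z 0.071. Lowering again.

>>> arm_command --steps '[{"hand": 0.0,"travel": [0,0.003,0],"rotation": [0,0,0]}]'

```text
time: 18.48
eef_pos: [0.465, 0.2054, 0.1975]
tcp_rot: [-0.706, -0.037, 0.035, 0.706]
contact_force: [-0.9, -2.1, 2.9]
opening: 0.252
```

>>> arm_command --steps '[{"hand": 0.0,"travel": [0,0.003,0],"rotation": [0,0,0]}]'

```text
time: 18.6
eef_pos: [0.4653, 0.2054, 0.1972]
tcp_rot: [0.706, 0.037, -0.035, -0.706]
contact_force: [-0.9, -0.3, 5.1]
opening: 0.253
```

>>> arm_command --steps '[{"hand": 0.0,"travel": [0,0.003,0],"rotation": [0,0,0]}]'

```text
time: 18.73
eef_pos: [0.4655, 0.2052, 0.1967]
tcp_rot: [0.706, 0.037, -0.035, -0.706]
contact_force: [0.9, -0.5, -1.0]
opening: 0.249
```

>>> arm_command --steps '[{"hand": 0.0,"travel": [0,0.003,0],"rotation": [0,0,0]}]'

```text
time: 18.85
eef_pos: [0.4656, 0.205, 0.1954]
tcp_rot: [0.707, 0.037, -0.034, -0.706]
contact_force: [-0.4, -0.4, -0.4]
opening: 0.249
```

>>> arm_command --steps '[{"hand": 0.0,"travel": [0,0.003,0],"rotation": [0,0,0]}]'

```text
time: 18.98
eef_pos: [0.4654, 0.2049, 0.1939]
tcp_rot: [0.707, 0.037, -0.035, -0.706]
contact_force: [0.4, -0.5, -0.2]
opening: 0.249
```

>>> arm_command --steps '[{"hand": 0.0,"travel": [0,0.003,0],"rotation": [0,0,0]}]'

```text
time: 19.1
eef_pos: [0.4657, 0.205, 0.1936]
tcp_rot: [0.707, 0.037, -0.034, -0.706]
contact_force: [-1.7, -0.4, 6.1]
opening: 0.249
```

```bash
python3 -c "
from h import *
tip([.4650,.2052,.0675],-15.9)"
```

```text
tip [0.4662 0.2049 0.0663]
t 19.1 pos [0.4657 0.205  0.1936] yaw 5.81 F [-1.7 -0.4  6.1] T [-0.28  0.32  0.  ] op 0.249 q [ 0.22 -0.02  2.04 -0.    1.12 -1.46]
travel units [-0.0021 -0.0041  0.0009] rot units [0.0011 0.7237 0.0079] dist mm 1.4
```

The blade dropped in and touched the floor lightly. I'll back off 0.5 mm and turn.

>>> arm_command --steps '[{"hand": 0.0,"travel": [0,-0.003,0],"rotation": [0,0,0]},{"hand": 0.0,"travel": [0,0,0],"rotation": [0,0.13,0]},{"hand": 0.0,"travel": [0,0,0],"rotation": [0,0.13,0]},{"hand": 0.0,"travel": [0,0,0],"rotation": [0,0.13,0]},{"hand": 0.0,"travel": [0,0,0],"rotation": [0,0.13,0]},{"hand": 0.0,"travel": [0,0,0],"rotation": [0,0.13,0]},{"hand": 0.0,"travel": [0,0,0],"rotation": [0,0,0]}]'

```text
time: 19.98
eef_pos: [0.4655, 0.2044, 0.1938]
tcp_rot: [0.703, -0.086, 0.089, -0.701]
contact_force: [-0.0, -0.2, 0.2]
opening: 0.246
```

```bash
python3 -c "
from h import *
tip([.4650,.2052,.0675],-15.9)"
```

```text
tip [0.466  0.204  0.0665]
t 19.98 pos [0.4655 0.2044 0.1938] yaw -14.19 F [-0.  -0.2  0.2] T [-0.24 -0.01  0.04] op 0.246 q [ 0.22 -0.02  2.04 -0.    1.12 -1.11]
travel units [-0.0022 -0.0034  0.0022] rot units [0.0036 0.057  0.0091] dist mm 1.4
```

One more 1.5°, then lift out and look.

>>> arm_command --steps '[{"hand": 0.0,"travel": [0,-0.001,0],"rotation": [0,0.055,0]},{"hand": 0.0,"travel": [0,0,0],"rotation": [0,0,0]}]'

```text
time: 20.23
eef_pos: [0.4654, 0.2044, 0.1938]
tcp_rot: [0.701, -0.096, 0.099, -0.699]
contact_force: [-0.4, -0.4, 0.7]
opening: 0.254
```

```bash
python3 -c "
from h import *
tip([.4650,.2052,.0675],-15.9)"
```

```text
tip [0.466  0.204  0.0665]
t 20.23 pos [0.4654 0.2044 0.1938] yaw -15.86 F [-0.4 -0.4  0.7] T [-0.28  0.01  0.06] op 0.254 q [ 0.22 -0.02  2.04 -0.    1.12 -1.08]
travel units [-0.0021 -0.0034  0.0023] rot units [0.0036 0.0014 0.0093] dist mm 1.4
```

>>> arm_command --steps '[{"hand": 0.0,"travel": [0,-0.03,0],"rotation": [0,0,0]},{"hand": 0.0,"travel": [0,-0.06,0],"rotation": [0,0,0]},{"hand": 0.0,"travel": [0,-0.08,0],"rotation": [0,0,0]},{"hand": 0.0,"travel": [0,-0.06,0],"rotation": [0,0,0]},{"hand": 0.0,"travel": [0.04,0,-0.15],"rotation": [0,0,0]},{"hand": 0.0,"travel": [0.04,0,-0.18],"rotation": [0,0,0]},{"hand": 0.0,"travel": [0.04,0,-0.18],"rotation": [0,0,0]},{"hand": 0.0,"travel": [0,0,0],"rotation": [0,0,0]}]'

```text
time: 21.22
eef_pos: [0.4593, 0.0454, 0.2749]
tcp_rot: [-0.7, 0.091, -0.102, 0.701]
contact_force: [-0.0, 0.1, -1.5]
opening: 0.248
```

```bash
python3 -c "
from h import *
tip([.4648,.2060,.13],4)"; python3 look.py t12
python3 - <<'E'
from h import *
p=np.load('pics/t12.npz')['p'].min(2).astype(float); print(p[275:288,266:284].astype(int))
def slope(f,r0,r1):
    p=np.load('pics/%s.npz'%f)['p'].min(2).astype(float); R_=[];C=[]
    for r in range(r0,r1):
        seg=p[r,271:279]; w_=np.clip(seg.max()-15-seg,0,None); C.append((w_*np.arange(271,279)).sum()/w_.sum()); R_.append(r)
    W=np.array([wz('top',c,r,.0715)[:2] for c,r in zip(C,R_)]); k=np.polyfit(W[:,0],W[:,1],1); print(f,np.round(C,2),'yaw',np.degrees(np.arctan(k[0])),'y at .465',np.polyval(k,.465))
slope('t11',279,285); slope('t12',279,285)
E
```

```text
tip [0.4611 0.0455 0.1477]
t 21.23 pos [0.4593 0.0454 0.2749] yaw -15.68 F [-0.   0.1 -1.5] T [ 0.01 -0.03  0.  ] op 0.248 q [-0.12 -0.23  2.07  0.    1.29 -1.42]
travel units [-0.1278  0.0595  0.5202] rot units [-0.0043 -0.6561  0.0276] dist mm 161.7
slot [0.4648 0.2057] yaw 0.5 [0.0003 0.005 ]
[[100 115 120 112 117 147 179 201 190 171 182 172 140 116 123 115 101  98]
 [102 132 152 139 152 198 199 166 137 119 158 202 204 161 110 100 126 130]
 [101 107 108 144 199 196 146 125 111  79 105 148 195 197 139 103 128 129]
 [110 117 117 181 209 166 147 180 160  95 144 198 208 214 189 123 100  99]
 [117 140 152 192 190 151 196 219 173 102 160 213 211 213 199 133  96  92]
 [107 116 149 202 190 184 226 224 173 108 164 215 221 210 182 136  96  91]
 [139 143 156 203 194 192 229 220 161 105 167 214 221 211 192 151 100  93]
 [119 113 144 202 198 193 228 219 155 100 166 214 211 212 195 128  94  91]
 [104 103 117 185 200 185 214 214 155 100 166 214 213 213 185 109  91  91]
 [127 132 120 157 199 207 196 197 156 113 178 224 226 204 146  98  91  91]
 [115 117 104 115 146 195 211 205 188 169 204 224 203 145 105  91  90  90]
 [ 97  99 116 126 119 135 174 197 211 208 180 150 119  98  90  90  89  90]
 [ 96  99 128 132 103 101 111 119 122 116 104  97  92  90  89  90  88  90]]
t11 [273.78 274.48 274.66 274.8  274.9  275.04] yaw 13.540545293878058 y at .465 0.20694700789362286
t12 [274.06 274.54 274.59 274.65 274.65 274.49] yaw 5.353118281899783 y at .465 0.20692529687198297
```

View pics/t12c.png

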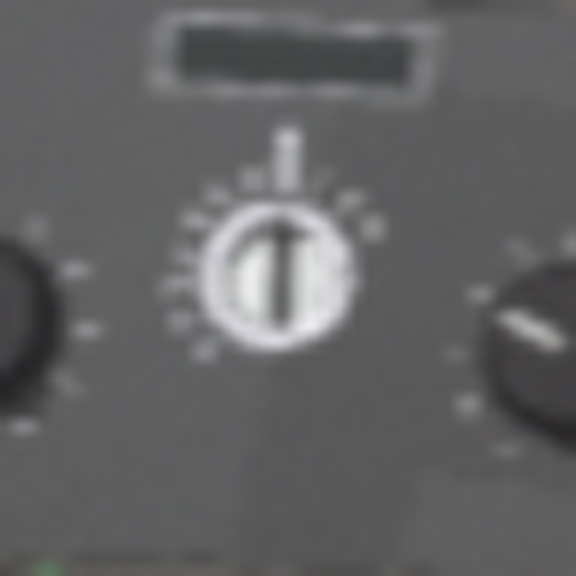

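The slot line, extended, meets the long tick: the slot runs (280,320)→(285,225) in the crop and the tick is at (288,150). The pointer nub in the ring and the tick have the same bearing within about 1–2°. The adjuster is set, so back to the rack, to the same hole.

>>> arm_command --steps '[{"hand": 0.0,"travel": [0,-0.06,0],"rotation": [0,-0.29,0.027]},{"hand": 0.0,"travel": [0,-0.06,0],"rotation": [0,0,0]},{"hand": 0.0,"travel": [0,0,0],"rotation": [0,0,0]}]'

```text
time: 21.65
eef_pos: [0.4593, 0.0494, 0.3143]
tcp_rot: [-0.704, 0.04, -0.042, 0.708]
contact_force: [0.0, 0.0, -1.0]
opening: 0.253
```

```bash
python3 -c "
from h import *
tip([.4575,-.2671,.175],-7.1)"
```

```text
tip [0.4596 0.0503 0.187 ]
t 21.65 pos [0.4593 0.0494 0.3143] yaw -6.66 F [ 0.  0. -1.] T [0.01 0.01 0.01] op 0.253 q [-0.12 -0.25  2.01  0.01  1.37 -1.57]
travel units [ 0.1164  0.0332 -1.0489] rot units [-0.0128  0.0148  0.0044] dist mm 316.8
```

>>> arm_command --steps '[{"hand": 0.0,"travel": [0.02,0,-0.18],"rotation": [-0.012,0.015,0]},{"hand": 0.0,"travel": [0.02,0,-0.18],"rotation": [0,0,0]},{"hand": 0.0,"travel": [0.02,0,-0.18],"rotation": [0,0,0]},{"hand": 0.0,"travel": [0.02,0,-0.18],"rotation": [0,0,0]},{"hand": 0.0,"travel": [0.02,0,-0.17],"rotation": [0,0,0]},{"hand": 0.0,"travel": [0.01,0,-0.11],"rotation": [0,0,0]},{"hand": 0.0,"travel": [0,0,0],"rotation": [0,0,0]}]'

```text
time: 22.52
eef_pos: [0.4564, -0.2547, 0.3104]
tcp_rot: [-0.704, 0.043, -0.044, 0.707]
contact_force: [0.4, 0.2, -0.2]
opening: 0.253
```

```bash
python3 -c "
from h import *
tip([.4575,-.2671,.13],-7.1)"
```

```text
tip [ 0.4567 -0.2541  0.1831]
t 22.52 pos [ 0.4564 -0.2547  0.3104] yaw -7.1 F [ 0.4  0.2 -0.2] T [0.03 0.   0.02] op 0.253 q [-0.71 -0.09  1.89  0.    1.35 -2.15]
travel units [ 0.0084  0.1769 -0.0414] rot units [-0.0094 -0.0001  0.0025] dist mm 54.6
```

>>> arm_command --steps '[{"hand": 0.0,"travel": [0.008,0,-0.041],"rotation": [-0.009,0,0.002]},{"hand": 0.0,"travel": [0,0.06,0],"rotation": [0,0,0]},{"hand": 0.0,"travel": [0,0.07,0],"rotation": [0,0,0]},{"hand": 0.0,"travel": [0,0.06,0],"rotation": [0,0,0]},{"hand": 0.0,"travel": [0,0.06,0],"rotation": [0,0,0]},{"hand": 0.0,"travel": [0,0,0],"rotation": [0,0,0]}]'

```text
time: 23.28
eef_pos: [0.4575, -0.262, 0.2278]
tcp_rot: [-0.704, 0.043, -0.041, 0.707]
contact_force: [0.2, 0.4, -1.1]
opening: 0.25
```

```bash
python3 -c "
from h import *
tip([.4575,-.2671,.085],-7.1)"
```

```text
tip [ 0.4571 -0.2614  0.1005]
t 23.27 pos [ 0.4575 -0.262   0.2278] yaw -6.85 F [ 0.2  0.4 -1.1] T [-0.01  0.03 -0.01] op 0.25 q [-0.71 -0.01  1.96  0.    1.2  -2.17]
travel units [ 0.0023  0.0517 -0.0172] rot units [-0.0081  0.0082 -0.0067] dist mm 16.4
```

>>> arm_command --steps '[{"hand": 0.0,"travel": [0.002,0,-0.017],"rotation": [-0.008,0.008,-0.007]},{"hand": 0.0,"travel": [0,0.02,0],"rotation": [0,0,0]},{"hand": 0.0,"travel": [0,0,0],"rotation": [0,0,0]}]'

```text
time: 23.65
eef_pos: [0.4583, -0.2681, 0.2231]
tcp_rot: [0.707, -0.043, 0.045, -0.705]
contact_force: [-0.6, -0.2, -1.4]
opening: 0.247
```

```bash
python3 -c "
from h import *
tip([.4575,-.2671,.06],-7.1)"
```

```text
tip [ 0.4586 -0.2684  0.0958]
t 23.65 pos [ 0.4583 -0.2681  0.2231] yaw -7.11 F [-0.6 -0.2 -1.4] T [-0.01  0.01 -0.  ] op 0.247 q [-0.72 -0.    1.96  0.    1.18 -2.17]
travel units [-0.0034  0.1194  0.0033] rot units [ 0.004  -0.0004  0.006 ] dist mm 35.9
```

>>> arm_command --steps '[{"hand": 0.0,"travel": [-0.003,0.02,0.003],"rotation": [0.004,0,0.006]},{"hand": 0.0,"travel": [0,0.03,0],"rotation": [0,0,0]},{"hand": 0.0,"travel": [0,0.03,0],"rotation": [0,0,0]},{"hand": 0.0,"travel": [0,0.03,0],"rotation": [0,0,0]},{"hand": 0.0,"travel": [0,0,0],"rotation": [0,0,0]}]'

```text
time: 24.28
eef_pos: [0.4574, -0.2671, 0.1879]
tcp_rot: [-0.706, 0.044, -0.044, 0.706]
contact_force: [0.0, -0.4, -0.8]
opening: 0.248
```

```bash
python3 -c "
from h import *
tip([.4575,-.2671,.03],-7.1)"
```

```text
tip [ 0.4574 -0.2671  0.0606]
t 24.27 pos [ 0.4574 -0.2671  0.1879] yaw -7.13 F [ 0.  -0.4 -0.8] T [ 0.02  0.02 -0.02] op 0.248 q [-0.72  0.03  1.99  0.    1.11 -2.17]
travel units [0.0004 0.1019 0.    ] rot units [-0.0003 -0.0009 -0.0003] dist mm 30.6
```

In the hole without contact. Lowering the remaining 51 mm.

>>> arm_command --steps '[{"hand": 0.0,"travel": [0,0.03,0],"rotation": [0,0,0]},{"hand": 0.0,"travel": [0,0.03,0],"rotation": [0,0,0]},{"hand": 0.0,"travel": [0,0.03,0],"rotation": [0,0,0]},{"hand": 0.0,"travel": [0,0.03,0],"rotation": [0,0,0]},{"hand": 0.0,"travel": [0,0.02,0],"rotation": [0,0,0]},{"hand": 0.0,"travel": [0,0,0],"rotation": [0,0,0]}]'

```text
time: 25.02
eef_pos: [0.4575, -0.2671, 0.1428]
tcp_rot: [-0.706, 0.044, -0.044, 0.706]
contact_force: [-0.4, 0.4, -1.3]
opening: 0.253
```

```bash
python3 -c "
from h import *
tip([.4575,-.2671,.0085],-7.1)"
```

```text
tip [ 0.4574 -0.2671  0.0155]
t 25.02 pos [ 0.4575 -0.2671  0.1428] yaw -7.12 F [-0.4  0.4 -1.3] T [-0.01 -0.01 -0.  ] op 0.253 q [-0.72  0.09  2.02  0.    1.03 -2.17]
travel units [0.0001 0.0233 0.0001] rot units [-0.0004 -0.0008 -0.0005] dist mm 7.0
```

>>> arm_command --steps '[{"hand": 0.0,"travel": [0,0.01,0],"rotation": [0,0,0]},{"hand": 0.0,"travel": [0,0.01,0],"rotation": [0,0,0]},{"hand": 0.0,"travel": [0,0.003,0],"rotation": [0,0,0]}]'

```text
time: 25.4
eef_pos: [0.4579, -0.2675, 0.1363]
tcp_rot: [0.706, -0.044, 0.044, -0.705]
contact_force: [0.1, -1.0, -1.3]
opening: 0.248
```

```bash
python3 -c "
from h import *
tip([.4575,-.2671,.008],-7.1)"
```

```text
tip [ 0.4581 -0.2677  0.009 ]
t 25.4 pos [ 0.4579 -0.2675  0.1363] yaw -7.12 F [ 0.1 -1.  -1.3] T [0.02 0.01 0.02] op 0.248 q [-0.72  0.1   2.03  0.    1.01 -2.17]
travel units [-0.0016  0.0032  0.0013] rot units [ 0.0015 -0.0008  0.0023] dist mm 1.1
```

>>> arm_command --steps '[{"hand": 0.0,"travel": [-0.001,0.003,0.001],"rotation": [0,0,0]},{"hand": 0.4,"travel": [0,0,0],"rotation": [0,0,0]},{"hand": 0.42,"travel": [0,0,0],"rotation": [0,0,0]},{"hand": 0.42,"travel": [0,0,0],"rotation": [0,0,0]}]'

```text
time: 25.9
eef_pos: [0.4583, -0.2678, 0.1365]
tcp_rot: [0.707, -0.043, 0.045, -0.705]
contact_force: [-0.6, -0.1, -0.7]
opening: 0.419
```

```bash
python3 -c "
from h import *
tip([.4575,-.2671,.008],-7.1)
p,d=snap('side','s20'); cv2.imwrite('pics/s20c.png',cv2.convertScaleAbs(cv2.resize(p[200:400,240:440],None,fx=3,fy=3,interpolation=2),alpha=2,beta=10))"
```

```text
tip [ 0.4587 -0.2681  0.0092]
t 25.9 pos [ 0.4583 -0.2678  0.1365] yaw -7.12 F [-0.6 -0.1 -0.7] T [-0.   -0.01  0.03] op 0.419 q [-0.72  0.1   2.03  0.    1.01 -2.17]
travel units [-0.0029  0.0039  0.0019] rot units [ 0.004  -0.0008  0.0059] dist mm 1.6
```

View pics/s20c.png

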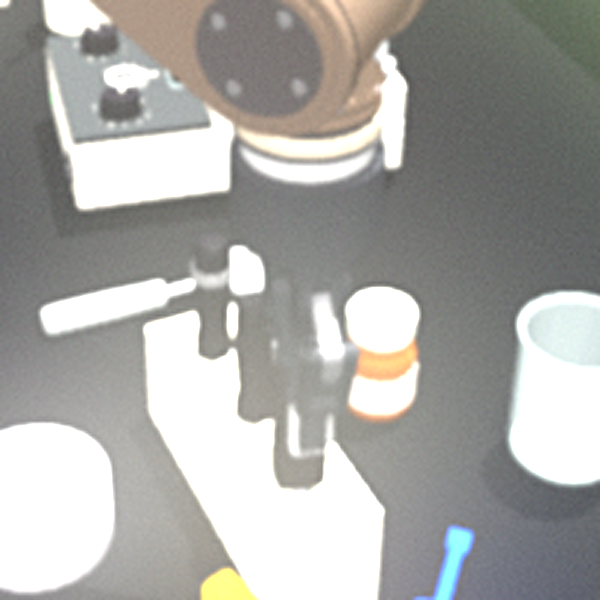

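The handle is free, standing on the plate. Rising straight up.

>>> arm_command --steps '[{"hand": 0.45,"travel": [0,-0.03,0],"rotation": [0,0,0]},{"hand": 0.45,"travel": [0,-0.04,0],"rotation": [0,0,0]},{"hand": 0.45,"travel": [0,-0.05,0],"rotation": [0,0,0]},{"hand": 0.45,"travel": [0,-0.06,0],"rotation": [0,0,0]},{"hand": 0.45,"travel": [0,-0.1,0],"rotation": [0,0,0]},{"hand": 0.45,"travel": [0,-0.1,0],"rotation": [0,0,0]},{"hand": 0.45,"travel": [0,-0.1,0],"rotation": [0,0,0]},{"hand": 0.45,"travel": [0,0,0],"rotation": [0,0,0]}]'

```text
time: 26.95
eef_pos: [0.4586, -0.2679, 0.2937]
tcp_rot: [0.708, -0.041, 0.047, -0.703]
contact_force: [-0.3, 0.7, -0.6]
opening: 0.449
```

>>> arm_command --steps '[{"hand": 0.45,"travel": [0,-0.05,0.15],"rotation": [0,0,0]},{"hand": 0.45,"travel": [0,0,0.18],"rotation": [0,0,0]},{"hand": 0.45,"travel": [0,0,0.18],"rotation": [0,0,0]},{"hand": 0.45,"travel": [0,0,0.15],"rotation": [0,0,0]},{"hand": 0.45,"travel": [0,0,0],"rotation": [0,0,0]}]'

```text
time: 27.58
eef_pos: [0.4818, -0.0658, 0.3051]
tcp_rot: [0.708, -0.043, 0.047, -0.704]
contact_force: [0.3, -0.0, -0.2]
opening: 0.452
```

```bash
python3 look.py t21; python3 -c "
from h import *
go([.45,0,.3],-7); p,d=snap('side','s21')"
```

```text
slot [0.4646 0.2057] yaw 1.2 [  nan 0.005]
t 27.62 pos [ 0.4818 -0.0671  0.3051] yaw -7.37 F [-0.1 -0.3 -0.5] T [-0.03  0.07 -0.03] op 0.448 q [-0.35 -0.18  1.97 -0.    1.34 -1.79]
travel units [-0.1338  0.015   0.2082] rot units [ 0.0102 -0.0125  0.0113] dist mm 74.4look.py:9: RuntimeWarning: invalid value encountered in sqrt
  ev,V=np.linalg.eigh(np.cov((W-c).T,aweights=wt)); a=V[:,1]*np.sign(V[0,1]); print('slot',c.round(4),'yaw',np.degrees(np.arctan2(a[1],a[0])).round(1),(ev**.5).round(4))
```

View pics/s21.png

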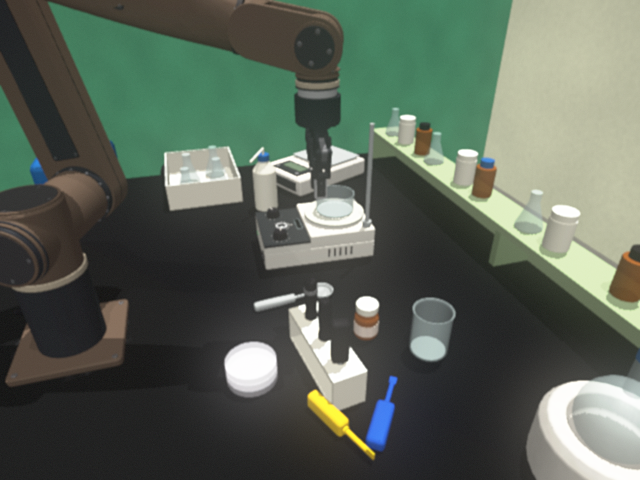

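View pics/t21.png

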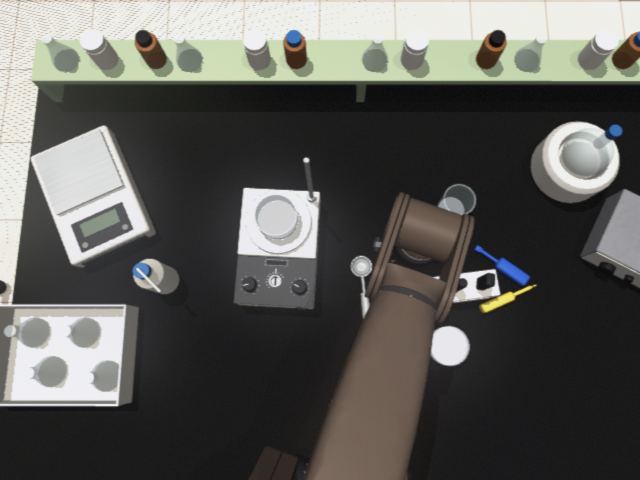

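View pics/t21c.png

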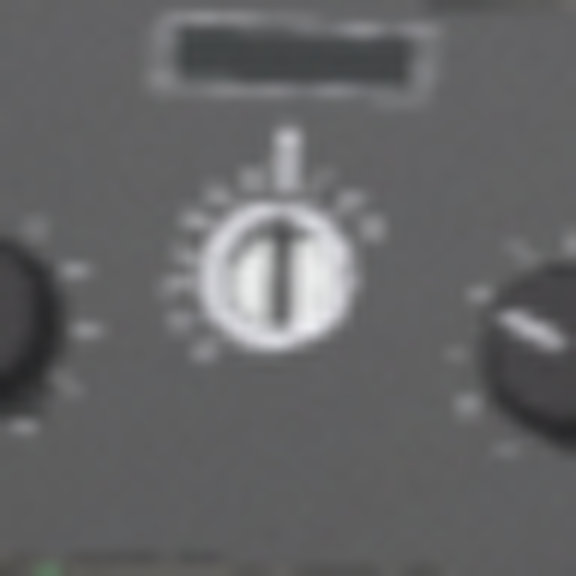

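```bash
python3 -c "
from h import *
a=np.load('pics/top0.npz')['p'].astype(int);b=np.load('pics/t21.npz')['p'].astype(int)
for n,(x0,x1,y0,y1) in dict(lk=(238,262,272,298),rk=(288,312,274,300),dish=(250,305,190,250),flat=(470,500,268,298)).items(): print(n,abs(a-b)[y0:y1,x0:x1].mean().round(1),abs(a-b)[y0:y1,x0:x1].max())
q=cloud('top',None,np.load('pics/t21.npz')['d'])[268:295,470:500].reshape(-1,3); k=q[:,2]>.147; print(k.sum(),q[k].mean(0).round(4))
print(ctrl.sign_off())"
```

```text
lk 0.8 5
rk 1.0 9
dish 0.5 3
flat 12.5 197
132 [ 0.4575 -0.265   0.152 ]
the job is handed in; nothing more can be done
None
```

The adjuster now stands on the long tick as far as the camera can tell, and the flat screwdriver is back upright in its original rack hole. I handed the job in at about 28 s; no verdict was reported.

**Turning the adjuster:** I set it in two engagements. On the second, the blade first caught the slot's lip at about 6 N, so I backed off, shifted about 0.7 mm, and it dropped in. The last top picture shows the slot and pointer in line with the long tick. Different ways of measuring the slot angle put it between 0° and about 4° short of the tick. The turn I commanded fits a value near zero.

**Other things:**
- **Knobs and dish:** these look the same in the top picture as before the job (largest pixel change 9 of 255).
- **Screwdriver:** the handle top is at 0.152 m, the same height as at the start, and about 2 mm off its starting place, within the hole's play.
- **Neighbouring cross-point driver:** on my first approach a finger knuckle touched the top of its handle at about 20 N. I backed off; it looks unmoved and still stands.
- **Blue and yellow look-alikes:** these had stood free and fell over early on. My path stayed above them with no contact force, so I believe they fell on their own. I left them where they lay.

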